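# Change the sample cells in the brake-fluid photometer

### The job

Change the batch in the brake-fluid photometer: swing its counterweighted hood up past the balance point so that it stays open by itself, take out the cells that are inside (already measured) and stand them upright in the flat steel tray, and set every cell waiting on the bench to the right of the photometer upright in a lane, fully down in its pocket and with its clear glass faces in the light path. With all cells in place close the hood fully and press the start key on the console; leave the other things on the bench alone.

Things in the scene. Friction and masses are not known exactly. Their poses are not given: they have to be found in the camera images.
- photometer: grey instrument fixed to the bench; origin under the lane row, x to its back, y to its console, z up. Deck |x|<78, |y|<107 mm, top at z = 73, three pockets along y at x = 0. Light emitter and receiver rails along y, |x| 32 to 48 mm, up to z = 111: light runs along x, so grip cells by their y sides here. Console y 108 to 166 mm, top z = 100.
- hood (a joint): hood angle, rad: 0 shut, 1.55 at its open stop; turns about the photometer's y axis at hood_hinge, the front rising up and back. A counterweight behind the hinge balances it near 0.85 rad: below this it falls shut, above it falls open and stays, slowly, braked by a damper (0.25 N m s/rad). About 2 N at the bar moves it out of either rest.
- hood_bar (a point): middle of the hood's handle, a round steel bar, 12 mm thick, 100 mm long, along the photometer's y, 45 mm in front of the hood's front face; moves with the hood. With the hood shut it lies 195 mm in front of the hinge line and 30 mm above it; the shut hood covers the photometer's x from -70 to 68 mm, |y| < 100 mm, top at z = 138 mm.
- hood_hinge (a point): middle of the hood's hinge line, fixed on the photometer 85 mm behind the lane row and 80 mm above the bench.
- start_key (a joint): travel of the start key, m: 0 up, 0.006 fully down; a spring key that needs about 5 N at the bottom and counts as pressed beyond 0.004.
- start_key_top (a point): centre of the top face of the start key, a round grey key of 26 mm diameter on top of the console; pressed straight down.
- tray: flat stamped steel tray for measured cells, fixed to the bench, 170 mm (x) by 115 mm (y), rim 14 mm high, walls and floor 2.5 mm thick; origin at the centre of its underside.
- lane_1 (a point): centre of the floor of lane 1's square pocket (45 mm wide, 6 mm deep below the deck, with 45 degree lead-in bars 4 mm high round its mouth). Its axes are the photometer's: a light emitter and a receiver look at each other across the pocket along x. Lanes lie 64 mm apart along the photometer's y (lane 1 nearest the console).
- lane_2 (a point): centre of the floor of lane 2's square pocket (45 mm wide, 6 mm deep below the deck, with 45 degree lead-in bars 4 mm high round its mouth). Its axes are the photometer's: a light emitter and a receiver look at each other across the pocket along x. Lanes lie 64 mm apart along the photometer's y (lane 1 nearest the console).
- lane_3 (a point): centre of the floor of lane 3's square pocket (45 mm wide, 6 mm deep below the deck, with 45 degree lead-in bars 4 mm high round its mouth). Its axes are the photometer's: a light emitter and a receiver look at each other across the pocket along x. Lanes lie 64 mm apart along the photometer's y (lane 1 nearest the console).
- measured_1: sealed sample cell, 0.12 kg: square steel foot 40 x 40 x 6 mm, square body 28 x 28 mm up to 50 mm, black stopper to 55 mm; two clear glass faces at its +x and -x, two black ribbed opaque sides at +y and -y (foot square to them); origin at the centre of its underside, z up; all cells look alike. An already measured cell, at the start in lane 1 under the hood, or absent.
- measured_2: sealed sample cell, 0.12 kg: square steel foot 40 x 40 x 6 mm, square body 28 x 28 mm up to 50 mm, black stopper to 55 mm; two clear glass faces at its +x and -x, two black ribbed opaque sides at +y and -y (foot square to them); origin at the centre of its underside, z up; all cells look alike. An already measured cell, at the start in lane 2 under the hood, or absent.
- measured_3: sealed sample cell, 0.12 kg: square steel foot 40 x 40 x 6 mm, square body 28 x 28 mm up to 50 mm, black stopper to 55 mm; two clear glass faces at its +x and -x, two black ribbed opaque sides at +y and -y (foot square to them); origin at the centre of its underside, z up; all cells look alike. An already measured cell, at the start in lane 3 under the hood, or absent.
- waiting_1: sealed sample cell, 0.12 kg: square steel foot 40 x 40 x 6 mm, square body 28 x 28 mm up to 50 mm, black stopper to 55 mm; two clear glass faces at its +x and -x, two black ribbed opaque sides at +y and -y (foot square to them); origin at the centre of its underside, z up; all cells look alike. A waiting cell, at the start standing on the bench to the right of the photometer, or absent.
- waiting_2: sealed sample cell, 0.12 kg: square steel foot 40 x 40 x 6 mm, square body 28 x 28 mm up to 50 mm, black stopper to 55 mm; two clear glass faces at its +x and -x, two black ribbed opaque sides at +y and -y (foot square to them); origin at the centre of its underside, z up; all cells look alike. A waiting cell, at the start standing on the bench to the right of the photometer, or absent.
- waiting_3: sealed sample cell, 0.12 kg: square steel foot 40 x 40 x 6 mm, square body 28 x 28 mm up to 50 mm, black stopper to 55 mm; two clear glass faces at its +x and -x, two black ribbed opaque sides at +y and -y (foot square to them); origin at the centre of its underside, z up; all cells look alike. A waiting cell, at the start standing on the bench to the right of the photometer, or absent.
- tape: black tape roll, 70 mm across and 19 mm high, lying on the bench; not to be moved
- driver: small screwdriver with an orange handle, 132 mm, lying on the bench; not to be moved
- stone: dark oil stone, 25 x 51 x 13 mm, lying on the bench; not to be moved

How it is judged:
On the way, in this order (a step that is already met when the one before it is completed fails the run):
1. the hood rests open by itself, the fingers touching nothing (value of joint hood above 1.4 rad and contact force between the fingers and anything else below 0.3 N), for 0.5 s.
2. with the hood open, every measured cell stands in the tray and every waiting cell stands in a lane with its clear faces in the light path (value of joint hood above 1.2 rad and ((horizontal distance between waiting_1 and lane_1 below 0.006 m and z of waiting_1 in the frame of lane_1 below 0.004 m) or (horizontal distance between waiting_1 and lane_2 below 0.006 m and z of waiting_1 in the frame of lane_2 below 0.004 m) or (horizontal distance between waiting_1 and lane_3 below 0.006 m and z of waiting_1 in the frame of lane_3 below 0.004 m)) and angle between the x axis of each of waiting_1, waiting_2, waiting_3 and the x axis of photometer, either way round below 0.2 rad and angle between each of waiting_1, waiting_2, waiting_3, measured_1, measured_2, measured_3's own z axis and vertical below 0.12 rad and ((horizontal distance between waiting_2 and lane_1 below 0.006 m and z of waiting_2 in the frame of lane_1 below 0.004 m) or (horizontal distance between waiting_2 and lane_2 below 0.006 m and z of waiting_2 in the frame of lane_2 below 0.004 m) or (horizontal distance between waiting_2 and lane_3 below 0.006 m and z of waiting_2 in the frame of lane_3 below 0.004 m)) and ((horizontal distance between waiting_3 and lane_1 below 0.006 m and z of waiting_3 in the frame of lane_1 below 0.004 m) or (horizontal distance between waiting_3 and lane_2 below 0.006 m and z of waiting_3 in the frame of lane_2 below 0.004 m) or (horizontal distance between waiting_3 and lane_3 below 0.006 m and z of waiting_3 in the frame of lane_3 below 0.004 m)) and x of measured_1 in the frame of tray between -0.078 and 0.078 m and y of measured_1 in the frame of tray between -0.05 and 0.05 m and z of each of measured_1, measured_2, measured_3 in the frame of tray below 0.008 m and x of measured_2 in the frame of tray between -0.078 and 0.078 m and y of measured_2 in the frame of tray between -0.05 and 0.05 m and x of measured_3 in the frame of tray between -0.078 and 0.078 m and y of measured_3 in the frame of tray between -0.05 and 0.05 m and contact force between the fingers and anything else below 0.3 N), for 0.3 s.
3. the hood is closed over the new cells (value of joint hood below 0.04 rad and ((horizontal distance between waiting_1 and lane_1 below 0.006 m and z of waiting_1 in the frame of lane_1 below 0.004 m) or (horizontal distance between waiting_1 and lane_2 below 0.006 m and z of waiting_1 in the frame of lane_2 below 0.004 m) or (horizontal distance between waiting_1 and lane_3 below 0.006 m and z of waiting_1 in the frame of lane_3 below 0.004 m)) and angle between the x axis of each of waiting_1, waiting_2, waiting_3 and the x axis of photometer, either way round below 0.2 rad and angle between each of waiting_1, waiting_2, waiting_3, measured_1, measured_2, measured_3's own z axis and vertical below 0.12 rad and ((horizontal distance between waiting_2 and lane_1 below 0.006 m and z of waiting_2 in the frame of lane_1 below 0.004 m) or (horizontal distance between waiting_2 and lane_2 below 0.006 m and z of waiting_2 in the frame of lane_2 below 0.004 m) or (horizontal distance between waiting_2 and lane_3 below 0.006 m and z of waiting_2 in the frame of lane_3 below 0.004 m)) and ((horizontal distance between waiting_3 and lane_1 below 0.006 m and z of waiting_3 in the frame of lane_1 below 0.004 m) or (horizontal distance between waiting_3 and lane_2 below 0.006 m and z of waiting_3 in the frame of lane_2 below 0.004 m) or (horizontal distance between waiting_3 and lane_3 below 0.006 m and z of waiting_3 in the frame of lane_3 below 0.004 m)) and x of measured_1 in the frame of tray between -0.078 and 0.078 m and y of measured_1 in the frame of tray between -0.05 and 0.05 m and z of each of measured_1, measured_2, measured_3 in the frame of tray below 0.008 m and x of measured_2 in the frame of tray between -0.078 and 0.078 m and y of measured_2 in the frame of tray between -0.05 and 0.05 m and x of measured_3 in the frame of tray between -0.078 and 0.078 m and y of measured_3 in the frame of tray between -0.05 and 0.05 m), for 0.3 s.
4. the start key is pressed with the hood closed (value of joint start_key above 0.004 m and value of joint hood below 0.04 rad), for 0.05 s.
At the end, for the whole second after the job is handed in: Hood shut (under 0.04 rad), key up. Each waiting cell is in a lane: within 6 mm of its centre, at most 4 mm above its floor, upright within 7 deg, clear faces square to the light path within 11 deg. Each measured cell stands upright on the tray floor. All at rest (all of step 3 and value of joint start_key below 0.002 m and linear speed of each of waiting_1, waiting_2, waiting_3, measured_1, measured_2, measured_3 below 0.02 m/s); the robot touches nothing.
It fails at once if tape roll, screwdriver or oil stone moved by more than 30 mm (distance of any of tape, driver, stone from where it was at the start of the episode above 0.03 m).
Of measured_1, measured_2, measured_3 only 1 to 2 are there at a start; the rules pass over those that are not, and their reading is None.
Of waiting_1, waiting_2, waiting_3 only 2 to 3 are there at a start; the rules pass over those that are not, and their reading is None.
At some moment in a run one of waiting_1, waiting_2, waiting_3 may be knocked a few centimetres aside while the robot is not near it.
It also fails if it takes over 210 s, if anything falls off the work surface, if the arm or the gripper's body presses on something with over 40 N, if the wrist force passes 120 N, or if a joint passes its speed limit or range.

### The arm

A 7-joint arm with a two-finger parallel gripper is mounted at the origin on a cart in front of the work surface, level with it; the furniture and walls round the work are solid. World frame = base frame: x ahead of the robot, y to its left, z up, the work surface at z = 0. Lengths are in m, angles in rad, forces in N, time in s.
With the tool pointing down it reaches from about 0.4 to 0.9 m from the base axis. Payload 5.5 kg.
Tool frame: the origin (TCP) lies between the finger pads; the fingertips stand manip.tip_reach ahead of it and the grasp point (between the pads) lies 2 mm behind it (manip.tip_reach is the distance from the TCP to the fingertips, in m); z points along the fingers, y is the direction in which the jaws open and shut (so a half turn about z gives the same grasp; the last joint's range is limited). The gripper opens to 92 mm and grips with 3 to 60 N. Pads are 19 mm wide; open, the fingers measure 130 mm over their backs; the gripper's body (75 mm by 190 mm) begins 47 mm behind the grasp point.
Start: joints at [-0.845, 0.501, -0.427, 1.55, 0.221, 1.138, -0.21], TCP at [0.29, 0.582, 0.244] pointing down, gripper open.
Joint ranges: [-2.88, 2.88], [-0.31, 2.03], [-1.54, 1.56], [0.2, 2.42], [-1.41, 4.55], [0.19, 2.02], [-2.57, 2.57]. Speed limits (rad/s): [2.57, 2.57, 3.14, 3.14, 3.14, 3.14, 3.14].

### API

Orientations are given as a rotation vector (axis times angle).
In Python, from rig import get_state, optics, manip, silhouettes gives the robot as it stands.
- The arm moves only by the tool jog_arm, never from a script. Its argument "motion" is a list of rows, each a list of 6 numbers: the shift along the tool's x, y, z in cm, then the turn, a rotation vector about the tool's x, y, z in degrees. In form: [[tx, ty, tz, rx, ry, rz], ...]. A call has 1 to 8 rows; each row shifts and turns the commanded pose from where the row before left it, along the tool's axes as they then stand; what a row does not reach is not made up. A row lasts 1/12 s, in which the tool goes at most 41.7 mm and 7.16 degrees, less where a joint would pass 70% of its speed; a pose out of reach is approached as far as the arm can. A call is refused whole if a number of a shift passes 4.17 or a number of a turn 7.16, either way. A call with a gripper value outside its range is refused whole. "claw" is the opening, from 0 (shut) to 1 (fully open), set as the call begins (left out, the last holds). The fingers move at their own pace and stop on an object; "squeeze" is the grip in N (left out, the last holds). Time passes only in rows, so rows that do not move let the fingers close. It gives the time, the measured TCP pose, the force and the opening at its end, in the units of the state.
- get_state(): the state, without advancing time (a new reading comes with each control period).
- optics.capture(name): name is "scene" or "top" or "wrist"; returns a dict with "img" (400x640x3 uint8, blue, green, red), "depth" (400x640 float32, m along the optical axis (not along the pixel's ray), 0 where there is no reading), "fx", "fy", "cx", "cy" (pixels), "R" (3x3) and "t" (3): a world point X has camera coordinates R X + t. Camera axes: x right, y down, z forward; pixel columns grow to the right and rows downward; lengths in m; the calibration is good to about 2 mm. The wrist camera is an equidistant fisheye: a pixel r from the principal point sees the ray r / f radians off the axis. A picture is of the moment at which its call begins.
- manip.finish_job(): hands the job in, once; it reports no verdict.
Trained networks look in the newest picture that a camera, given by its name, has taken for a name from the list of things; names that differ only in an ending like _2 or _b are one class to them, and where a whole thing is asked for, a point or a joint stands for the part that bears it (a point fixed in the world has none). Each returns a list of dicts, best first, with "score" (0 to 1); they miss things now and then, are a little off and sometimes report something else, mostly with a low value. They report only what shows in the picture. A call takes as long as a camera call.
- silhouettes(camera, thing): "region" (400x640 bool, what is visible of it) and "extent" ([left, top, right, bottom] in pixels, round what is visible of it).
The state is a dict: "t": time; "joint_positions": joint angles; "qd": joint speeds; "joint_efforts": joint torques, N m; "tcp_pos": TCP position; "ee_rot": TCP orientation; "force": force on the tool from outside, world axes, zero at the start; "torque": the same for the moment, N m; "finger_gap": finger opening in m.
Only numpy, scipy, OpenCV 4.12 (cv2) and the standard library are available. Lean on these libraries where they do the work, as an engineer would, in place of code of your own. Each camera call takes 0.05 s, during which the arm holds its last target.

## Working session

There is one attempt and no reset: what is moved stays moved. The work goes in short steps, Python scripts to look and compute and a tool call to move; the robot and the scene stay as the last step left them, time stands still between calls to the robot, and variables do not carry over. Pictures are saved under pics/ and viewed, and the job is handed in when it is done.

Besides the shell and the picture viewer there is one more tool, called after "Request:" in YAML: its name, and indented under it one key for each argument. jog_arm: Moves the arm, as the interface text tells. Its arguments: {"type":"object","properties":{"motion":{"type":"array"},"claw":{"type":"number"},"squeeze":{"type":"number"}},"required":["motion"]}

```bash
ls; mkdir -p pics
python3 - <<'E'
from rig import get_state, optics, manip, silhouettes
import cv2
print(get_state(), manip.tip_reach)
for n in ["scene","top","wrist"]:
    c=optics.capture(n); cv2.imwrite(f"pics/{n}0.png",c["img"])
    print(n,c["fx"],c["fy"],c["cx"],c["cy"],c["R"],c["t"])
E
```

```text
pics
{'t': 0.0, 'joint_positions': array([-0.84481409,  0.50184954, -0.42680258,  1.55145596,  0.22083262,
        1.1383065 , -0.21033439]), 'qd': array([ 6.41859961e-04,  8.29556193e-04, -9.65629192e-05,  1.80293714e-04,
        1.59317808e-03, -4.20389995e-04,  1.50836733e-03]), 'joint_efforts': array([ 5.15457905e-04, -5.66598701e+01, -5.81572473e+00, -2.79119128e+01,
       -6.85272692e-02,  3.10310314e-02,  1.91794384e-04]), 'tcp_pos': array([0.28992832, 0.58100486, 0.2426758 ]), 'ee_rot': array([-7.20285604e-01, -3.05740421e+00,  2.97139602e-03]), 'force': array([ 0.70289659, -0.68356342, -0.46856017]), 'torque': array([ 0.00986404,  0.03380436, -0.02048269]), 'finger_gap': 0.09147898068669391} 0.017
scene 482.32490694821166 482.32490694821166 325.94716553519805 198.33610960069677 [[-0.89863832 -0.43833803 -0.01757695]
 [-0.25712413  0.55874808 -0.78847179]
 [ 0.35543826 -0.70403151 -0.61481972]] [0.44395025 0.23865266 1.2784797 ]
top 487.88508730529395 487.88508730529395 325.9543918945393 195.6548228853178 [[ 0.01277768 -0.99989172 -0.0072999 ]
 [-0.99856342 -0.01238011 -0.05213282]
 [ 0.0520368   0.00795555 -0.99861348]] [-0.01359418  0.49460287  1.55741544]
wrist 309.70691628693146 309.70691628693146 318.0988254141556 195.62931399379337 [[ 0.44567336  0.89519345 -0.00198632]
 [ 0.86045465 -0.42776435  0.27683111]
 [ 0.24696772 -0.12508539 -0.96091654]] [-0.64984456 -0.03485145  0.39066637]
```

View pics/scene0.png

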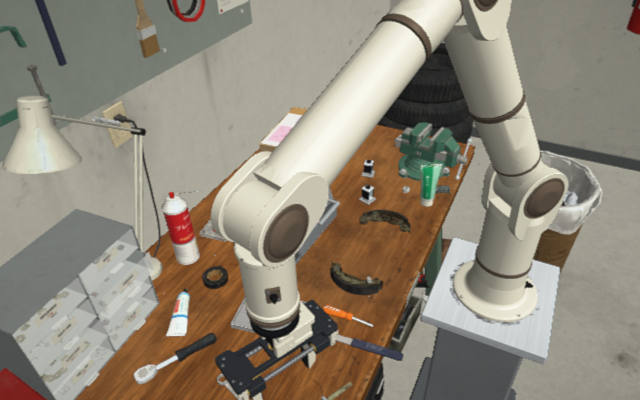

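View pics/top0.png

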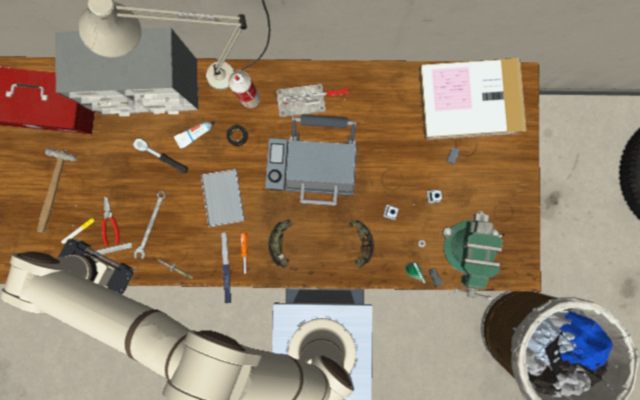

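View pics/wrist0.png

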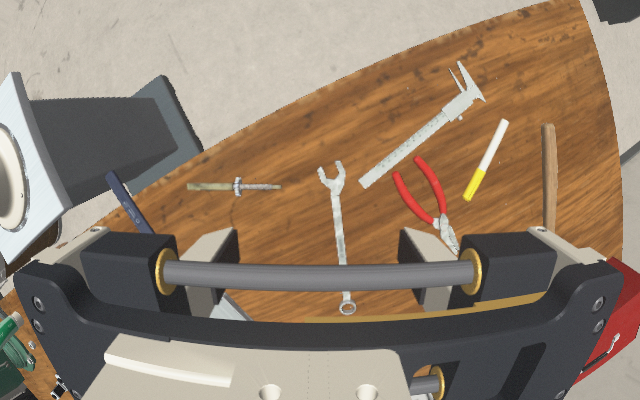

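```bash
cat > h.py <<'E'
from rig import get_state, optics, manip, silhouettes
import cv2, numpy as np
from scipy.spatial.transform import Rotation as Ro
def cap(n):
    return optics.capture(n)
def cloud(c):
    d=c["depth"].astype(float); v,u=np.mgrid[0:400,0:640]
    X=np.stack([(u-c["cx"])/c["fx"]*d,(v-c["cy"])/c["fy"]*d,d],-1)
    W=(X-c["t"])@c["R"]
    W[d==0]=np.nan
    return W
def atz(c,u,v,z):
    r=np.array([(u-c["cx"])/c["fx"],(v-c["cy"])/c["fy"],1.]); r=c["R"].T@r; o=-c["R"].T@c["t"]
    return o+r*(z-o[2])/r[2]
def proj(c,P):
    q=c["R"]@np.asarray(P,float)+c["t"]; return q[0]/q[2]*c["fx"]+c["cx"],q[1]/q[2]*c["fy"]+c["cy"]
E
python3 - <<'E'
from h import *
c=cap("top"); W=cloud(c); np.save("/tmp/W.npy",W)
for n in ["photometer","hood","tray","waiting_1","tape","driver","stone","start_key"]:
    for r in silhouettes("top",n)[:4]:
        m=r["region"]&np.isfinite(W[...,2]); P=W[m]
        print(n,round(r["score"],2),r["extent"],m.sum(),np.round(np.nanmedian(P,0),4),"z95",np.round(np.percentile(P[:,2],[5,50,95]),3))
        q=P[:,:2].astype(np.float32)
        print("   ",cv2.minAreaRect(q))
x0,y0,x1,y1=250,110,370,215
im=cv2.resize(c["img"][100:240,190:460],None,fx=2.9,fy=2.9,interpolation=cv2.INTER_CUBIC); cv2.imwrite("pics/topz.png",im)
E
```

```text
photometer 0.89 [264.0, 113.9, 357.9, 206.8] 5613 [0.5865 0.0338 0.1212] z95 [0.066 0.121 0.141]
    ((0.610566258430481, 0.045850738883018494), (0.2930647134780884, 0.2848885953426361), 85.84761047363281)
hood 0.78 [287.1, 115.4, 356.4, 203.5] 4079 [0.591  0.0101 0.1351] z95 [0.093 0.135 0.142]
    ((0.6123877763748169, 0.011625505983829498), (0.2118215560913086, 0.2934785485267639), 85.84761047363281)
tray 0.51 [225.7, 124.1, 246.8, 148.4] 287 [0.6893 0.288  0.0172] z95 [0.002 0.017 0.023]
    ((0.6894083619117737, 0.28903675079345703), (0.07177061587572098, 0.0651344358921051), 51.397884368896484)
tray 0.26 [268.4, 114.9, 357.4, 203.4] 5518 [0.5862 0.0338 0.1248] z95 [0.069 0.125 0.141]
    ((0.6085302829742432, 0.04453627020120621), (0.28928959369659424, 0.28220686316490173), 87.3073959350586)
tray 0.16 [285.5, 116.6, 356.5, 204.1] 4246 [0.592  0.0103 0.1348] z95 [0.078 0.135 0.142]
    ((0.614214301109314, 0.008684203028678894), (0.2191401571035385, 0.29680386185646057), 87.18809509277344)
waiting_1 0.61 [383.0, 202.9, 398.9, 217.4] 170 [ 0.447  -0.2116  0.0303] z95 [-0.002  0.0
[... 448 characters left out ...]
93, 0.288224995136261), (0.06336665898561478, 0.06459833681583405), 45.44350051879883)
driver 0.62 [240.0, 234.1, 246.8, 258.6] 155 [0.3335 0.2549 0.0177] z95 [0.008 0.018 0.025]
    ((0.3299066126346588, 0.2562437653541565), (0.08363857865333557, 0.02102777361869812), 1.1544537544250488)
stone 0.64 [445.1, 147.3, 459.8, 163.7] 136 [ 0.6307 -0.4125  0.0122] z95 [0.001 0.012 0.017]
    ((0.6317645907402039, -0.41495203971862793), (0.027463506907224655, 0.05364050343632698), 68.00079345703125)
stone 0.49 [201.7, 167.9, 245.0, 227.2] 1910 [0.4863 0.3315 0.0019] z95 [-0.004  0.002  0.012]
    ((0.4864891767501831, 0.3316473960876465), (0.17375460267066956, 0.1211400106549263), 9.690858840942383)
```

View pics/topz.png

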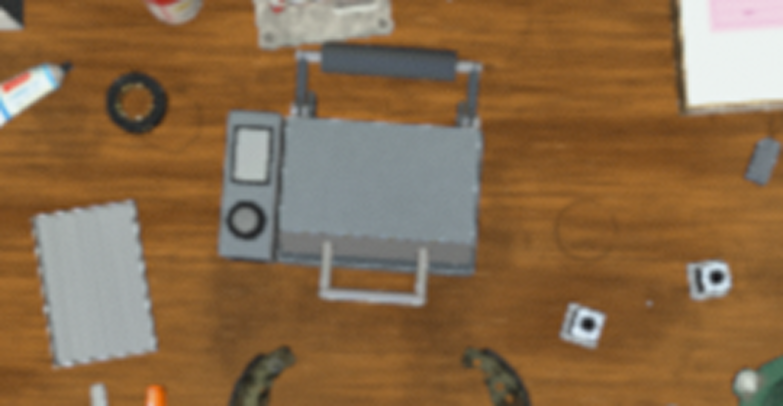

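Run:
```python
from h import *
W=np.load("/tmp/W.npy")
c=cap("top")
x,y,z=W[...,0],W[...,1],W[...,2]
def rect(m,name):
    m=cv2.morphologyEx(m.astype(np.uint8),cv2.MORPH_OPEN,np.ones((5,5)))>0
    n,l,s,_=cv2.connectedComponentsWithStats(m.astype(np.uint8)); k=1+np.argmax(s[1:,4]); m=l==k
    zz=np.nanmedian(z[m]); v,u=np.nonzero(m); 
    P=W[m][:,:2].astype(np.float32); r=cv2.minAreaRect(P); print(name,m.sum(),"z",zz,r); return m
roi=(x>.4)&(x<.75)&(y>-.12)&(y<.16)
rect(roi&(z>.13)&(z<.145),"hoodtop")
rect(roi&(z>.05)&(z<.16),"all")
rect(roi&(z>.09)&(z<.11)&(y>.09),"console")
# bar: z about .11 at x<.5
m=roi&(z>.09)&(z<.13)&(x<.505); v,u=np.nonzero(m);print("bar",np.round(np.nanmin(x[m]),3),[ (np.round(np.median(x[m&(abs(y-yy)<.006)]),4),np.round(np.median(z[m&(abs(y-yy)<.006)]),4)) for yy in np.arange(-.06,.08,.02)])
im=cv2.resize(c["img"][140:215,260:365],None,fx=7,fy=7,interpolation=cv2.INTER_CUBIC); cv2.imwrite("pics/topz2.png",im)
im=cv2.resize(c["img"][180:225,375:450],None,fx=10,fy=10,interpolation=cv2.INTER_CUBIC); cv2.imwrite("pics/topz3.png",im)
```

```text
hoodtop 2576 z 0.13727198226744775 ((0.5898047089576721, 0.010835237801074982), (0.1997292935848236, 0.12088186293840408), 86.9747085571289)
all 4274 z 0.13466595485821814 ((0.5880135893821716, 0.03113720566034317), (0.1814223676919937, 0.2572494149208069), 0.434914231300354)
console 413 z 0.09972955534167807 ((0.6179655194282532, 0.13737483322620392), (0.0966423898935318, 0.043463390320539474), 0.4485459327697754)
bar 0.464 [(np.float64(nan), np.float64(nan)), (np.float64(0.4904), np.float64(0.1135)), (np.float64(0.4689), np.float64(0.1127)), (np.float64(0.4718), np.float64(0.1153)), (np.float64(0.4713), np.float64(0.1157)), (np.float64(0.4743), np.float64(0.1141)), (np.float64(0.4786), np.float64(0.1129)), (np.float64(nan), np.float64(nan))]
  return _methods._mean(a, axis=axis, dtype=dtype,
  ret = ret.dtype.type(ret / rcount)
```

View pics/topz2.png

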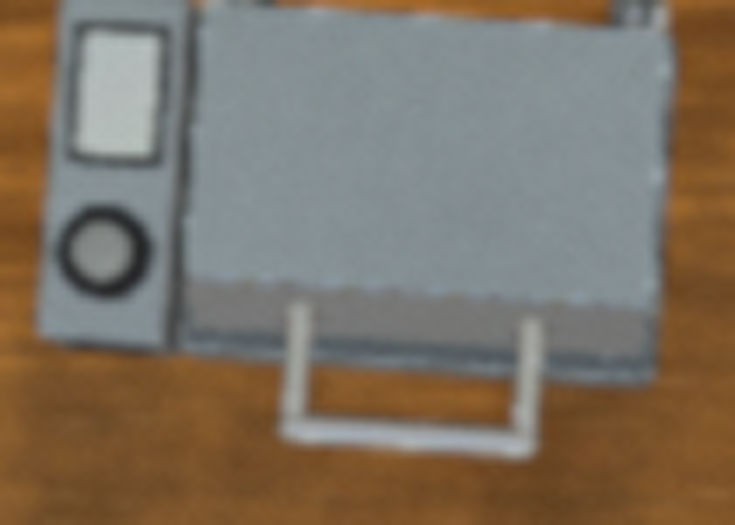

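View pics/topz3.png

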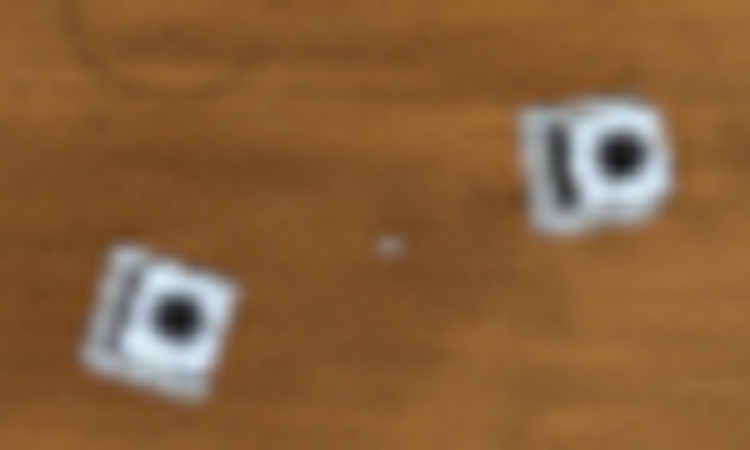

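```bash
cat >> h.py <<'E'
O=np.array([0.5823,0.011]); YAW=np.deg2rad(-3.0)
def ph(x,y,z=0):
    c,s=np.cos(YAW),np.sin(YAW); return np.array([O[0]+c*x-s*y,O[1]+s*x+c*y,z])
def down(hy):
    # tool z down, tool y at world heading hy(deg)
    a=np.deg2rad(hy); y=np.array([np.cos(a),np.sin(a),0]); z=np.array([0,0,-1.]); return np.stack([np.cross(y,z),y,z],1)
def plan(p,hy=None,maxs=4.0,maxr=7.0,R1=None):
    s=get_state(); R0=Ro.from_rotvec(s["ee_rot"]); p0=s["tcp_pos"]
    if R1 is None:
        if hy is None: Rt=R0
        else: Rt=Ro.from_matrix(down(hy))
    else: Rt=R1
    dr=(R0.inv()*Rt).as_rotvec(); dp=np.asarray(p)-p0
    n=int(max(1,np.ceil(np.linalg.norm(dp)*100/maxs),np.ceil(np.rad2deg(np.linalg.norm(dr))/maxr)))
    rows=[]
    for i in range(n):
        Rc=R0*Ro.from_rotvec(dr*i/n)
        rows.append([round(float(v),2)+0.0 for v in np.r_[Rc.inv().apply(dp/n)*100,np.rad2deg(dr/n)]])
    print("t",round(s["t"],2),"tcp",np.round(p0,4),"hy",round(float(np.rad2deg(np.arctan2(*R0.as_matrix()[[1,0],1]))),2),"F",np.round(s["force"],1),"gap",round(s["finger_gap"],4),"n",n)
    for i in range(0,n,8): print(rows[i:i+8])
E
python3 - <<'E'
from h import *
plan(ph(-.110,0,.2),-3)
E
```

```text
t 0.65 tcp [0.2902 0.5816 0.2438] hy 63.48 F [ 0.1 -0.3  0.3] gap 0.0916 n 15
[[-2.77, -2.83, 0.29, 0.0, 0.0, 4.43], [-2.98, -2.6, 0.29, 0.0, 0.0, 4.43], [-3.17, -2.37, 0.29, 0.0, 0.0, 4.43], [-3.34, -2.11, 0.29, 0.0, 0.0, 4.43], [-3.5, -1.85, 0.29, 0.0, 0.0, 4.43], [-3.63, -1.57, 0.29, 0.0, 0.0, 4.43], [-3.74, -1.29, 0.29, 0.0, 0.0, 4.43], [-3.83, -1.0, 0.29, 0.0, 0.0, 4.43]]
[[-3.9, -0.7, 0.29, 0.0, 0.0, 4.43], [-3.94, -0.39, 0.29, 0.0, 0.0, 4.43], [-3.96, -0.09, 0.29, 0.0, 0.0, 4.43], [-3.95, 0.22, 0.29, 0.0, 0.0, 4.43], [-3.92, 0.52, 0.29, 0.0, 0.0, 4.43], [-3.87, 0.82, 0.29, 0.0, 0.0, 4.43], [-3.8, 1.12, 0.29, 0.0, 0.0, 4.43]]
```

Request:
jog_arm:
  motion:
    - [-2.8, -2.8, 0.2, 0, 0, 4.4]
    - [-3.0, -2.6, 0.2, 0, 0, 4.4]
    - [-3.2, -2.4, 0.2, 0, 0, 4.4]
    - [-3.3, -2.1, 0.2, 0, 0, 4.4]
    - [-3.5, -1.9, 0.2, 0, 0, 4.4]
    - [-3.6, -1.6, 0.2, 0, 0, 4.4]
    - [-3.7, -1.3, 0.2, 0, 0, 4.4]
    - [-3.8, -1.0, 0.2, 0, 0, 4.4]
  claw: 0.36
  squeeze: 15

```text
t: 1.32
tcp_pos: [0.3874, 0.279, 0.228]
ee_rot: [1.616, 2.694, 0.001]
force: [0.4, -0.4, 0.1]
finger_gap: 0.0433
```

Request:
jog_arm:
  motion:
    - [-3.9, -0.7, 0.2, 0, 0, 4.4]
    - [-3.9, -0.4, 0.2, 0, 0, 4.4]
    - [-4.0, -0.1, 0.2, 0, 0, 4.4]
    - [-3.9, 0.2, 0.2, 0, 0, 4.4]
    - [-3.9, 0.5, 0.2, 0, 0, 4.4]
    - [-3.9, 0.8, 0.2, 0, 0, 4.4]
    - [-3.8, 1.1, 0.2, 0, 0, 4.4]
    - [0, 0, 0, 0, 0, 0]

```text
t: 1.98
tcp_pos: [0.4746, 0.0091, 0.214]
ee_rot: [2.282, 2.153, -0.002]
force: [0.9, 0.2, 0.3]
finger_gap: 0.033
```

Run:
```python
from h import *
plan(ph(-.110,0,.115),-3)
for n in ["top","wrist"]:
    c=cap(n); cv2.imwrite(f"pics/{n}1.png",c["img"])
print(get_state()["joint_positions"])
```

```text
t 1.98 tcp [0.4746 0.0091 0.214 ] hy -3.33 F [0.9 0.2 0.3] gap 0.033 n 3
[[0.26, -0.09, 3.3, 0.04, 0.07, -0.11], [0.26, -0.09, 3.3, 0.04, 0.07, -0.11], [0.25, -0.09, 3.3, 0.04, 0.07, -0.11]]
[-0.12071388  0.19028717  0.03363949  2.02464921 -0.00776945  0.92659166
 -0.13086927]
```

View pics/wrist1.png

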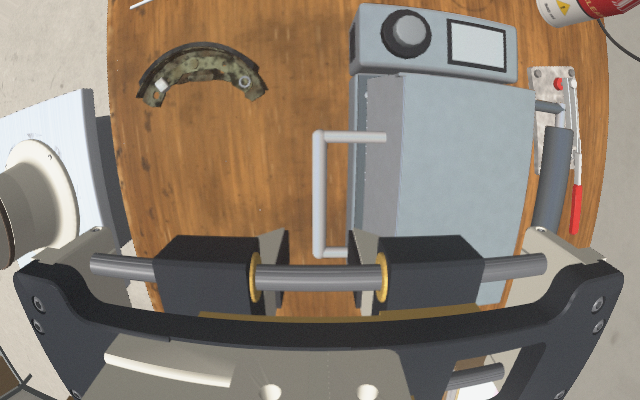

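View pics/top1.png

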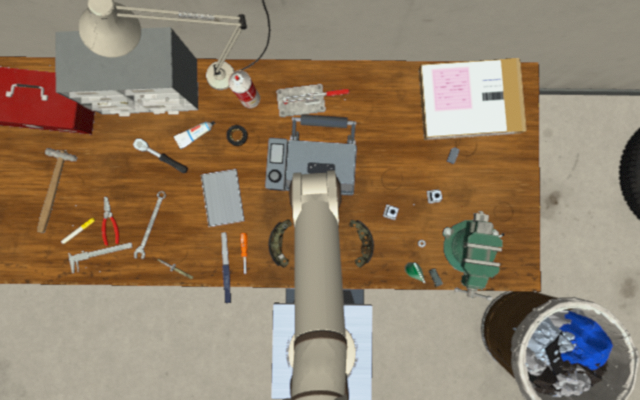

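```bash
cat >> h.py <<'E'
def projw(c,P):
    q=c["R"]@np.asarray(P,float)+c["t"]; r=np.hypot(q[0],q[1]); th=np.arctan2(r,q[2]); return q[0]/r*th*c["fx"]+c["cx"],q[1]/r*th*c["fy"]+c["cy"]
def rayw(c,u,v):
    dx,dy=(u-c["cx"])/c["fx"],(v-c["cy"])/c["fy"]; th=np.hypot(dx,dy); d=np.array([np.sin(th)*dx/th,np.sin(th)*dy/th,np.cos(th)]) if th>0 else np.array([0,0,1.]); return -c["R"].T@c["t"],c["R"].T@d
def atzw(c,u,v,z):
    o,d=rayw(c,u,v); return o+d*(z-o[2])/d[2]
def ph_inv(P):
    d=np.asarray(P)[:2]-O; c,s=np.cos(YAW),np.sin(YAW); return np.array([c*d[0]+s*d[1],-s*d[0]+c*d[1]])
E
python3 - <<'E'
from h import *
c=cap("wrist")
for u,v,z,n in [(320,133,.11,"bar+"),(319,254,.11,"bar-"),(409,33,.105,"key"),(398,72,.138,"hoodTopFrontLeft"),(534,90,.138,"hoodTopBackLeft"),(353,76,.073,"deck frontleft"),(350,75,.1,'conFR'),(358,5,.1,"consFL"),(515,82,.1,"console BR")]:
    P=atzw(c,u,v,z); print(n,np.round(P,4),"ph",np.round(ph_inv(P)*1000,1))
print(np.round(projw(c,ph(-.11,.05,.11)),1),np.round(projw(c,ph(-.11,-.05,.11)),1))
E
```

```text
bar+ [0.477  0.0723 0.11  ] ph [-108.4   55.7]
bar- [ 0.4714 -0.0324  0.11  ] ph [-108.5  -49.1]
key [0.5537 0.1542 0.105 ] ph [-36.1 141.5]
hoodTopFrontLeft [0.5337 0.1167 0.138 ] ph [-54.1 103. ]
hoodTopBackLeft [0.6544 0.1108 0.138 ] ph [ 66.8 103.5]
deck frontleft [0.5091 0.1204 0.073 ] ph [-78.9 105.4]
conFR [0.5035 0.1185 0.1   ] ph [-84.3 103.3]
consFL [0.5133 0.1795 0.1   ] ph [-77.7 164.6]
console BR [0.6613 0.1196 0.1   ] ph [ 73.2 112.6]
[317.9 140.1] [317.3 254.9]
```

Request:
jog_arm:
  motion:
    - [0.4, -0.1, 3.3, 0, 0, 0]
    - [0.4, -0.1, 3.3, 0, 0, 0]
    - [0.2, 0, 3.3, 0, 0, 0]
    - [0, 0, 0, 0, 0, 0]

```text
t: 2.47
tcp_pos: [0.4662, 0.03, 0.1098]
ee_rot: [-2.259, -2.173, 0.012]
force: [-0.7, 0.2, 0.5]
finger_gap: 0.0328
```

Request:
jog_arm:
  motion:
    - [0, 0, 0, 0, 0, 0]
    - [0, 0, 0, 0, 0, 0]
    - [0, 0, 0, 0, 0, 0]
    - [0, 0, 0, 0, 0, 0]
  claw: 0

```text
t: 2.8
tcp_pos: [0.4754, 0.0283, 0.1175]
ee_rot: [2.265, 2.168, 0.012]
force: [0.6, 0.6, 0.9]
finger_gap: 0.0116
```

Run:
```python
from h import *
a=np.arctan2(30,195); r=19.73
th=np.linspace(0,1.45,15)
x=-r*np.cos(a+th); z=r*np.sin(a+th)
print([[0,round(u,1),round(-w,1)] for u,w in zip(np.diff(x),np.diff(z))], x[-1]-x[0],z[-1]-z[0])
plan([0.5,0,.1])
```

```text
[[0, np.float64(0.4), np.float64(-2.0)], [0, np.float64(0.6), np.float64(-1.9)], [0, np.float64(0.8), np.float64(-1.9)], [0, np.float64(1.0), np.float64(-1.8)], [0, np.float64(1.2), np.float64(-1.7)], [0, np.float64(1.4), np.float64(-1.5)], [0, np.float64(1.5), np.float64(-1.4)], [0, np.float64(1.6), np.float64(-1.2)], [0, np.float64(1.8), np.float64(-1.0)], [0, np.float64(1.9), np.float64(-0.9)], [0, np.float64(1.9), np.float64(-0.7)], [0, np.float64(2.0), np.float64(-0.5)], [0, np.float64(2.0), np.float64(-0.3)], [0, np.float64(2.0), np.float64(-0.0)]] 20.128927047638122 16.719903436668844
t 2.8 tcp [0.4754 0.0283 0.1175] hy -2.5 F [0.6 0.6 0.9] gap 0.0116 n 2
[[-1.36, 1.28, 0.88, 0.0, 0.0, 0.0], [-1.36, 1.28, 0.88, 0.0, 0.0, 0.0]]
```

Request:
jog_arm:
  motion:
    - [0, 0.4, -2.0, 0, 0, 0]
    - [0, 0.6, -1.9, 0, 0, 0]
    - [0, 0.8, -1.9, 0, 0, 0]
    - [0, 1.0, -1.8, 0, 0, 0]
    - [0, 1.2, -1.7, 0, 0, 0]
    - [0, 1.4, -1.5, 0, 0, 0]
    - [0, 1.5, -1.4, 0, 0, 0]
    - [0, 0, 0, 0, 0, 0]

```text
t: 3.47
tcp_pos: [0.5467, 0.0242, 0.2414]
ee_rot: [2.265, 2.165, 0.016]
force: [6.8, -0.5, -8.9]
finger_gap: 0.0114
```

Request:
jog_arm:
  motion:
    - [0, 1.6, -1.2, 0, 0, 0]
    - [0, 1.8, -1.0, 0, 0, 0]
    - [0, 1.9, -0.9, 0, 0, 0]
    - [0, 1.9, -0.7, 0, 0, 0]
    - [0, 2.0, -0.5, 0, 0, 0]
    - [0, 2.0, -0.3, 0, 0, 0]
    - [0, 2.0, 0, 0, 0, 0]
    - [0, 0, 0, 0, 0, 0]

```text
t: 4.13
tcp_pos: [0.6762, 0.0173, 0.2859]
ee_rot: [2.267, 2.166, 0.007]
force: [2.1, -1.4, 5.6]
finger_gap: 0.0113
```

Run:
```python
from h import *
for n in ["scene","wrist"]:
    c=cap(n); cv2.imwrite(f"pics/{n}2.png",c["img"])
plan(ph(.08,0,.3))
```

```text
t 4.23 tcp [0.6742 0.0174 0.286 ] hy -2.61 F [ 1.2 -2.1  4.2] gap 0.0111 n 1
[[-1.11, -1.14, -1.41, 0.0, 0.0, 0.0]]
```

View pics/scene2.png

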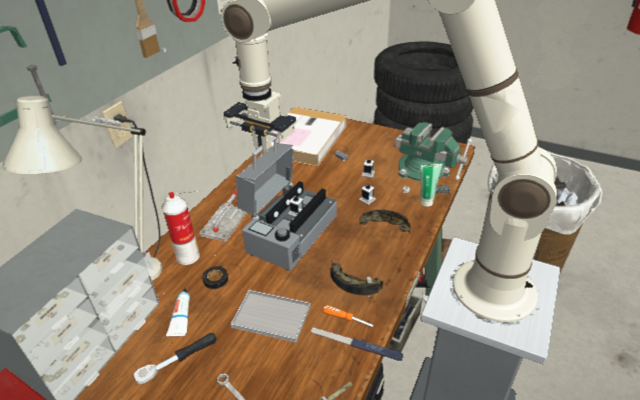

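Request:
jog_arm:
  motion:
    - [0, 0, 0, 0, 0, 0]
    - [0, 0, 0, 0, 0, 0]
    - [0, 0, -2.0, 0, 0, 0]
    - [0, 0, -3.0, 0, 0, 0]
    - [0, 0, -3.0, 0, 0, 0]
    - [0, 0, 0, 0, 0, 0]
  claw: 0.4

```text
t: 4.73
tcp_pos: [0.6736, 0.0199, 0.37]
ee_rot: [2.265, 2.169, 0.012]
force: [0.6, -0.8, 1.0]
finger_gap: 0.0366
```

Run:
```python
from h import *
plan(ph(-.05,0,.36),87)
```

```text
t 4.73 tcp [0.6736 0.0199 0.37  ] hy -2.47 F [ 0.6 -0.8  1. ] gap 0.0366 n 13
[[-0.09, -1.08, 0.07, 0.04, 0.03, -6.88], [0.04, -1.09, 0.07, 0.04, 0.03, -6.88], [0.17, -1.08, 0.07, 0.04, 0.03, -6.88], [0.29, -1.05, 0.07, 0.04, 0.03, -6.88], [0.42, -1.01, 0.07, 0.04, 0.03, -6.88], [0.53, -0.95, 0.07, 0.04, 0.03, -6.88], [0.64, -0.88, 0.07, 0.04, 0.03, -6.88], [0.74, -0.79, 0.07, 0.04, 0.03, -6.88]]
[[0.83, -0.7, 0.07, 0.04, 0.03, -6.88], [0.91, -0.59, 0.07, 0.04, 0.03, -6.88], [0.98, -0.48, 0.08, 0.04, 0.03, -6.88], [1.03, -0.36, 0.08, 0.04, 0.03, -6.88], [1.06, -0.23, 0.08, 0.04, 0.03, -6.88]]
```

Request:
jog_arm:
  motion:
    - [-0.1, -2.0, 0, 0, 0, -6.9]
    - [0, -2.0, 0, 0, 0, -6.9]
    - [0.4, -2.0, 0, 0, 0, -6.9]
    - [0.6, -2.0, 0, 0, 0, -6.9]
    - [0.8, -1.8, 0, 0, 0, -6.9]
    - [1.0, -1.6, 0, 0, 0, -6.9]
    - [0.6, -0.6, 0, 0, 0, -6.9]
    - [0, 0, 0, 0, 0, -6.9]

```text
t: 5.4
tcp_pos: [0.5408, 0.0182, 0.363]
ee_rot: [-0.994, -2.979, -0.0]
force: [-0.3, -0.2, 0.3]
finger_gap: 0.037
```

Request:
jog_arm:
  motion:
    - [0, 0, 0.5, 0, 0, -6.9]
    - [0, 0, 0.5, 0, 0, -6.9]
    - [0, 0, 0.5, 0, 0, -6.9]
    - [0, 0, 0, 0, 0, -6.9]
    - [0, 0, 0, 0, 0, -6.9]
    - [0, 0, 0, 0, 0, 0]
    - [0, 0, 0, 0, 0, 0]

```text
t: 5.98
tcp_pos: [0.543, 0.0177, 0.3476]
ee_rot: [-0.082, -3.14, -0.0]
force: [0.1, 0.3, 0.3]
finger_gap: 0.037
```

Run:
```python
from h import *
for n in ["top","wrist","scene"]:
    c=cap(n); cv2.imwrite(f"pics/{n}3.png",c["img"])
plan(ph(-.05,0,.36),87); print(get_state()["joint_positions"])
```

```text
t 6.13 tcp [0.5434 0.0175 0.3478] hy 87.05 F [ 0.5  0.1 -0.6] gap 0.0365 n 1
[[1.08, -0.44, -1.22, 0.01, -0.01, 0.05]]
[ 0.05009501  0.19670912 -0.15338701  1.69543377  0.03131336  1.25196667
  1.40911924]
```

View pics/wrist3.png

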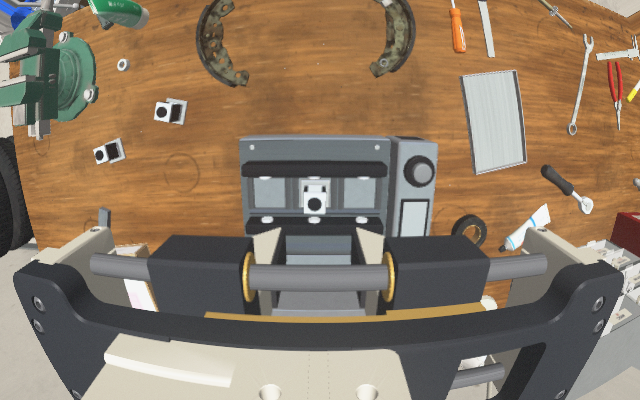

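View pics/scene3.png

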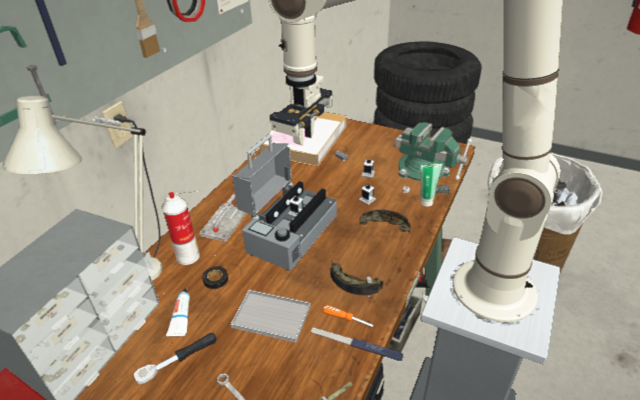

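Run:
```python
from h import *
c=cap("wrist")
im=cv2.resize(c["img"][120:240,225:445],None,fx=3.6,fy=3.6,interpolation=cv2.INTER_CUBIC); cv2.imwrite("pics/w4.png",im)
im=cv2.resize(c["img"][85:175,80:200],None,fx=6,fy=6,interpolation=cv2.INTER_CUBIC); cv2.imwrite("pics/w5.png",im)
for n in [(0,64),(0,0),(0,-64)]:
    print(n,np.round(projw(c,ph(n[0]/1e3,n[1]/1e3,.067)),1))
print("stopper top L2",np.round(projw(c,ph(0,0,.122)),1),"key",np.round(projw(c,ph(-.036,.1395,.105)),1))
for x in(-78,78):
  for y in (-107,107): print("deck",x,y,np.round(projw(c,ph(x/1e3,y/1e3,.073)),1))
```

```text
(0, 64) [359.3 190.7]
(0, 0) [314.2 190.6]
(0, -64) [269.2 190.6]
stopper top L2 [313.6 202.2] key [420.3 172. ]
deck -78 -107 [236.1 136.9]
deck -78 107 [392.5 136.9]
deck 78 -107 [243.1 241.8]
deck 78 107 [385.8 242.2]
```

View pics/w4.png

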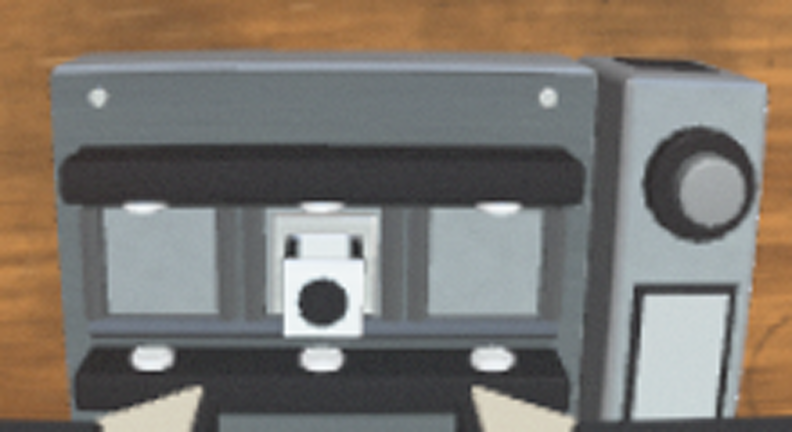

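View pics/w5.png

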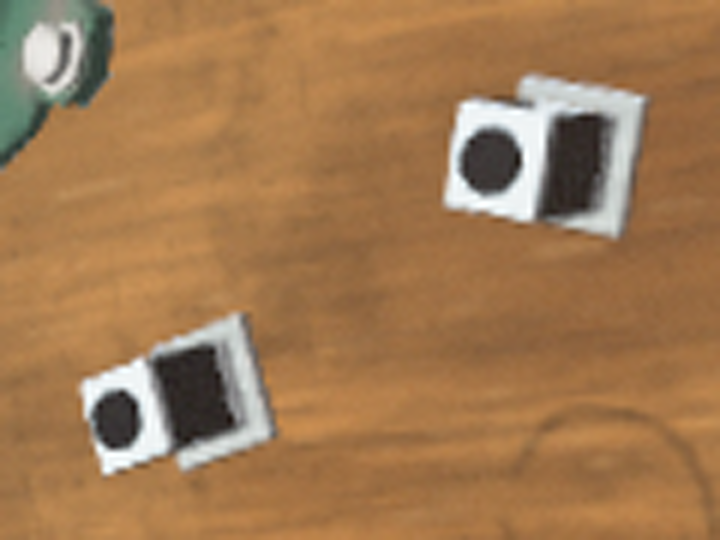

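```bash
sed -i 's/O=np.array(\[0.5823,0.011\])/O=np.array([0.5838,0.0118])/' h.py
python3 - <<'E'
from h import *
plan(ph(0,0,.16),87)
c=cap("wrist")
def g(u,v,z): 
    P=atzw(c,u/6+80,v/6+85,z); return P
A=[g(645,100,.006),g(620,238,.006),g(525,75,.006)]
B=[g(242,315,.006),g(275,435,.006),g(183,468,.006)]
print(np.round(A,4),np.round(B,4))
for P in (A,B):
    for i,j in((0,1),(1,2),(0,2)):
        d=P[j]-P[i]; print(i,j,np.linalg.norm(d[:2]),np.rad2deg(np.arctan2(d[1],d[0])))
print("stopper A",g(491,160,.055),"B",g(115,418,.055))
E
```

```text
t 6.18 tcp [0.5435 0.0175 0.3478] hy 87.08 F [-0.4 -0.3 -0.7] gap 0.0371 n 5
[[-0.81, -0.07, 3.76, 0.0, 0.0, 0.02], [-0.81, -0.07, 3.76, 0.0, 0.0, 0.02], [-0.81, -0.07, 3.76, 0.0, 0.0, 0.02], [-0.81, -0.07, 3.76, 0.0, 0.0, 0.02], [-0.81, -0.07, 3.76, 0.0, 0.0, 0.02]]
[[ 0.4379 -0.1892  0.006 ]
 [ 0.4749 -0.2005  0.006 ]
 [ 0.4256 -0.2261  0.006 ]] [[ 0.4811 -0.3346  0.006 ]
 [ 0.5187 -0.3279  0.006 ]
 [ 0.5252 -0.3673  0.006 ]]
0 1 0.03871871660666755 -16.927520634813668
1 2 0.055536617084938754 -152.5291274930878
0 2 0.03886772335197503 -108.34543015636896
0 1 0.03811374860367277 10.023224546007008
1 2 0.0399162490310975 -80.59384908285575
0 2 0.05489258106399065 -36.62293897309425
stopper A [ 0.45008801 -0.21282683  0.055     ] B [ 0.5027287  -0.35123476  0.055     ]
```

Request:
jog_arm:
  motion:
    - [-0.8, 0, 3.7, 0, 0, 0]
    - [-0.8, 0, 3.7, 0, 0, 0]
    - [-0.8, -0.1, 3.7, 0, 0, 0]
    - [-0.8, -0.1, 3.7, 0, 0, 0]
    - [-0.8, -0.1, 3.7, 0, 0, 0]
    - [0, 0, 0, 0, 0, 0]
    - [0, 0, 0, 0, 0, 0]
    - [0, 0, 0, 0, 0, 0]
  claw: 0.5

```text
t: 6.9
tcp_pos: [0.5842, 0.0126, 0.1641]
ee_rot: [0.078, 3.139, 0.0]
force: [0.0, 0.7, -0.2]
finger_gap: 0.0455
```

Run:
```python
from h import *
plan(ph(0,0,.100),87)
c=cap("wrist");cv2.imwrite("pics/w6.png",c["img"])
```

```text
t 6.9 tcp [0.5842 0.0126 0.1641] hy 87.16 F [ 0.   0.7 -0.2] gap 0.0455 n 2
[[0.02, -0.04, 3.21, 0.01, 0.04, 0.08], [0.02, -0.04, 3.21, 0.01, 0.04, 0.08]]
```

View pics/w6.png

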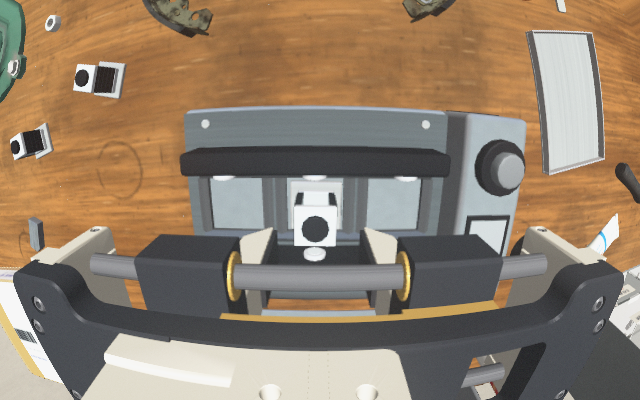

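Request:
jog_arm:
  motion:
    - [0, 0, 3.2, 0, 0, 0]
    - [0, 0, 3.2, 0, 0, 0]
    - [0, 0, 0, 0, 0, 0]
    - [0, 0, 0, 0, 0, 0]

```text
t: 7.28
tcp_pos: [0.5833, 0.0125, 0.0999]
ee_rot: [-0.077, -3.14, 0.0]
force: [0.0, 0.7, 0.4]
finger_gap: 0.0457
```

Request:
jog_arm:
  motion:
    - [0, 0, 0, 0, 0, 0]
    - [0, 0, 0, 0, 0, 0]
    - [0, 0, 0, 0, 0, 0]
  claw: 0
  squeeze: 15

```text
t: 7.53
tcp_pos: [0.5852, 0.0124, 0.1013]
ee_rot: [0.077, 3.136, 0.0]
force: [0.4, -0.0, 0.1]
finger_gap: 0.0301
```

Request:
jog_arm:
  motion:
    - [0, 0, 0, 0, 0, 0]
    - [0, 0, -2.0, 0, 0, 0]
    - [0, 0, -3.5, 0, 0, 0]
    - [0, 0, -3.5, 0, 0, 0]
    - [0, 0, -3.5, 0, 0, 0]
    - [0, 0, 0, 0, 0, 0]
    - [0, 0, 0, 0, 0, 0]

```text
t: 8.12
tcp_pos: [0.5853, 0.0125, 0.227]
ee_rot: [0.077, 3.134, 0.001]
force: [-0.2, -0.1, -1.7]
finger_gap: 0.0279
```

Run:
```python
from h import *
plan([.4865,.3316,.15],87)
c=cap("wrist");cv2.imwrite("pics/w7.png",c["img"])
for u,v,z in [(526,31,.014),(592,33,.014),(606,160,.014),(545,174,.014)]: pass
```

```text
t 8.12 tcp [0.5853 0.0125 0.227 ] hy 87.18 F [-0.2 -0.1 -1.7] gap 0.0279 n 9
[[1.28, 3.49, 0.85, 0.0, 0.04, 0.02], [1.28, 3.49, 0.85, 0.0, 0.04, 0.02], [1.28, 3.49, 0.85, 0.0, 0.04, 0.02], [1.28, 3.49, 0.85, 0.0, 0.04, 0.02], [1.28, 3.49, 0.85, 0.0, 0.04, 0.02], [1.28, 3.48, 0.85, 0.0, 0.04, 0.02], [1.28, 3.48, 0.85, 0.0, 0.04, 0.02], [1.28, 3.48, 0.85, 0.0, 0.04, 0.02]]
[[1.28, 3.48, 0.86, 0.0, 0.04, 0.02]]
```

View pics/w7.png

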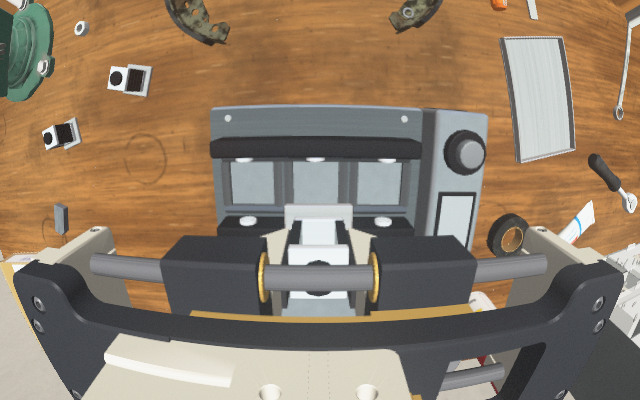

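Request:
jog_arm:
  motion:
    - [1.3, 3.5, 0, 0, 0, 0]
    - [1.3, 3.5, 0, 0, 0, 0]
    - [1.3, 3.5, 0, 0, 0, 0]
    - [1.3, 3.5, 0, 0, 0, 0]
    - [1.3, 3.5, 0, 0, 0, 0]
    - [1.3, 3.5, 0.5, 0, 0, 0]
    - [1.3, 3.5, 2.0, 0, 0, 0]
    - [1.3, 3.5, 2.0, 0, 0, 0]

```text
t: 8.83
tcp_pos: [0.4926, 0.2973, 0.1781]
ee_rot: [-0.077, -3.14, 0.0]
force: [0.7, 0.4, -0.5]
finger_gap: 0.0279
```

Request:
jog_arm:
  motion:
    - [1.2, 3.4, 2.0, 0, 0, 0]
    - [0, 0, 2.0, 0, 0, 0]
    - [0, 0, 0, 0, 0, 0]
    - [0, 0, 0, 0, 0, 0]
    - [0, 0, 0, 0, 0, 0]

```text
t: 9.25
tcp_pos: [0.4837, 0.3291, 0.1389]
ee_rot: [-0.079, -3.14, 0.002]
force: [1.0, -0.5, -0.7]
finger_gap: 0.0279
```

Run:
```python
from h import *
plan([.4865,.3316,.039],87)
c=cap("wrist");cv2.imwrite("pics/w8.png",c["img"])
c=cap("top");cv2.imwrite("pics/t8.png",cv2.resize(c["img"][130:270,150:350],None,fx=4,fy=4))
```

```text
t 9.25 tcp [0.4837 0.3291 0.1389] hy 87.1 F [ 1.  -0.5 -0.7] gap 0.0279 n 3
[[-0.09, 0.09, 3.33, -0.03, -0.02, 0.03], [-0.09, 0.09, 3.33, -0.03, -0.02, 0.03], [-0.09, 0.09, 3.33, -0.03, -0.02, 0.03]]
```

View pics/w8.png

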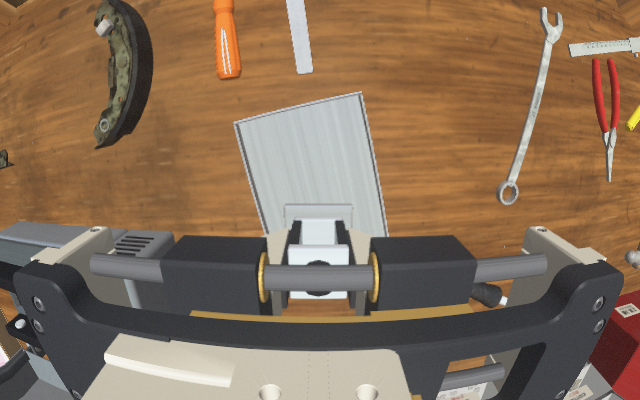

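View pics/t8.png

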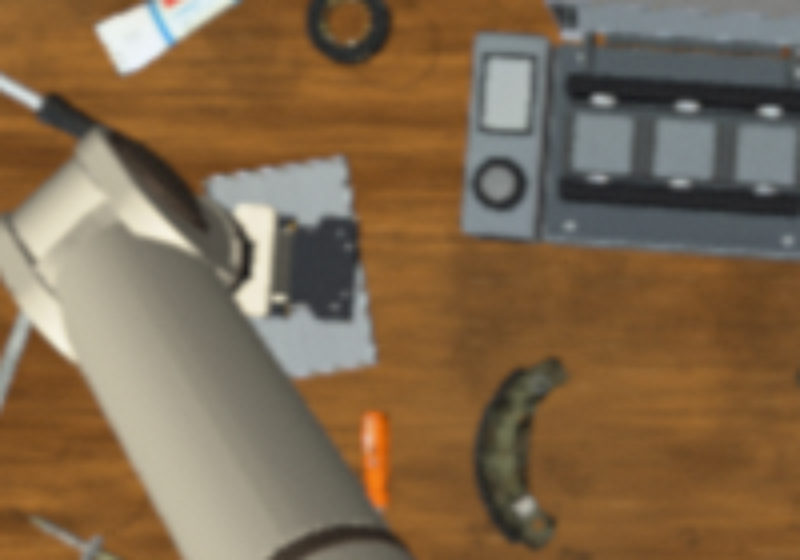

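Request:
jog_arm:
  motion:
    - [0, 0.1, 3.3, 0, 0, 0]
    - [0, 0.1, 3.3, 0, 0, 0]
    - [0, 0, 3.0, 0, 0, 0]
    - [0, 0, 0, 0, 0, 0]
    - [0, 0, 0.3, 0, 0, 0]
    - [0, 0, 0.2, 0, 0, 0]
    - [0, 0, 0, 0, 0, 0]
    - [0, 0, 0, 0, 0, 0]

```text
t: 10.02
tcp_pos: [0.485, 0.3333, 0.0405]
ee_rot: [0.078, 3.138, 0.003]
force: [-0.9, 0.1, -0.3]
finger_gap: 0.0278
```

Request:
jog_arm:
  motion:
    - [0, 0, 0.2, 0, 0, 0]
    - [0, 0, 0.2, 0, 0, 0]
    - [0, 0, 0, 0, 0, 0]
    - [0, 0, 0, 0, 0, 0]

```text
t: 10.35
tcp_pos: [0.4846, 0.3332, 0.0361]
ee_rot: [0.077, 3.138, 0.002]
force: [-0.7, 0.3, 6.7]
finger_gap: 0.0283
```

Contact (about 7 N). Release and lift.

Request:
jog_arm:
  motion:
    - [0, 0, 0, 0, 0, 0]
    - [0, 0, 0, 0, 0, 0]
    - [0, 0, 0, 0, 0, 0]
    - [0, 0, -3.0, 0, 0, 0]
    - [0, 0, -4.0, 0, 0, 0]
    - [0, 0, -4.0, 0, 0, 0]
    - [0, 0, -4.0, 0, 0, 0]
    - [0, 0, 0, 0, 0, 0]
  claw: 0.55

```text
t: 11.02
tcp_pos: [0.4875, 0.3359, 0.1929]
ee_rot: [0.077, 3.13, 0.013]
force: [0.9, 0.7, 0.2]
finger_gap: 0.0504
```

Request:
jog_arm:
  motion:
    - [0, -4.0, -3.0, 0, 0, 0]
    - [0, -4.0, -3.0, 0, 0, 0]
    - [0, -4.0, -1.0, 0, 0, 0]
    - [0, -4.0, 0, 0, 0, 0]
    - [0, -4.0, 0, 0, 0, 0]
    - [0, -4.0, 0, 0, 0, 0]
    - [0, -4.0, 0, 0, 0, 0]
    - [0, -4.0, 0, 0, 0, 0]

```text
t: 11.68
tcp_pos: [0.4679, 0.0243, 0.2444]
ee_rot: [0.077, 3.14, 0.0]
force: [1.5, -0.3, -0.1]
finger_gap: 0.0506
```

Run:
```python
from h import *
c=cap("top");cv2.imwrite("pics/t9.png",cv2.resize(c["img"][130:270,170:470],None,fx=2.6,fy=2.6))
for r in silhouettes("top","waiting_1"): print(r["score"],r["extent"])
plan([.4502,-.2133,.2],72.5)
```

```text
0.65 [383.0, 205.3, 396.4, 216.4]
0.46 [424.3, 189.4, 442.0, 202.8]
t 11.78 tcp [0.4678 0.0186 0.2441] hy 86.58 F [ 0.1  1.2 -1. ] gap 0.0504 n 6
[[0.06, -3.87, 0.75, -0.03, 0.0, 2.35], [-0.1, -3.87, 0.75, -0.03, 0.0, 2.35], [-0.26, -3.87, 0.74, -0.03, 0.0, 2.35], [-0.41, -3.85, 0.74, -0.03, 0.0, 2.35], [-0.57, -3.83, 0.74, -0.03, 0.0, 2.35], [-0.73, -3.81, 0.74, -0.03, 0.0, 2.35]]
```

View pics/t9.png

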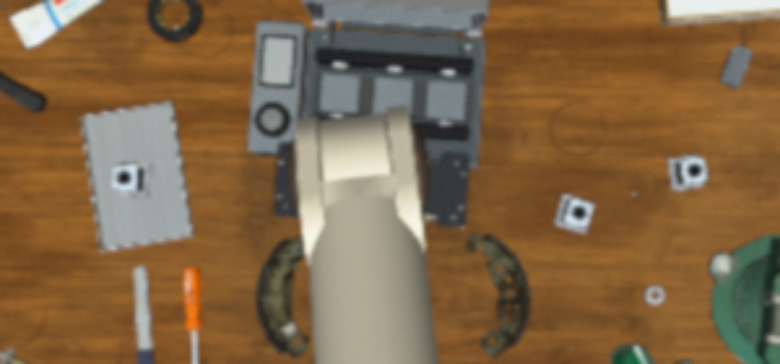

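Request:
jog_arm:
  motion:
    - [0, -3.9, 0.7, 0, 0, 2.4]
    - [-0.1, -3.9, 0.7, 0, 0, 2.4]
    - [-0.3, -3.9, 0.7, 0, 0, 2.4]
    - [-0.4, -3.8, 0.7, 0, 0, 2.4]
    - [-0.6, -3.8, 0.7, 0, 0, 2.4]
    - [-0.7, -3.8, 0.7, 0, 0, 2.3]
    - [0, 0, 0, 0, 0, 0]
    - [0, 0, 0, 0, 0, 0]

```text
t: 12.45
tcp_pos: [0.4529, -0.2079, 0.2016]
ee_rot: [-0.475, -3.104, 0.001]
force: [-0.0, 1.4, 0.8]
finger_gap: 0.0503
```

Run:
```python
from h import *
plan([.4502,-.2133,.12],72.5)
c=cap("wrist");cv2.imwrite("pics/w10.png",c["img"])
cv2.imwrite("pics/w10z.png",cv2.resize(c["img"][110:245,240:400],None,fx=5,fy=4.4*5/5,interpolation=cv2.INTER_CUBIC))
np.savez("/tmp/w10.npz",**{k:v for k,v in c.items()})
```

```text
t 12.45 tcp [ 0.4529 -0.2079  0.2016] hy 72.6 F [-0.   1.4  0.8] gap 0.0503 n 3
[[0.03, -0.2, 2.72, -0.01, -0.03, 0.03], [0.03, -0.2, 2.72, -0.01, -0.03, 0.03], [0.03, -0.2, 2.72, -0.01, -0.03, 0.03]]
```

View pics/w10.png

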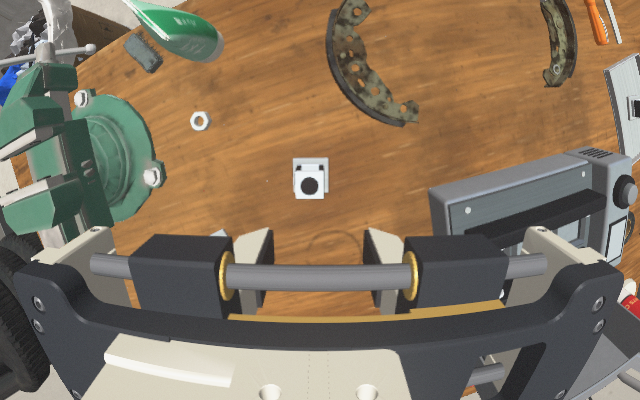

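View pics/w10z.png

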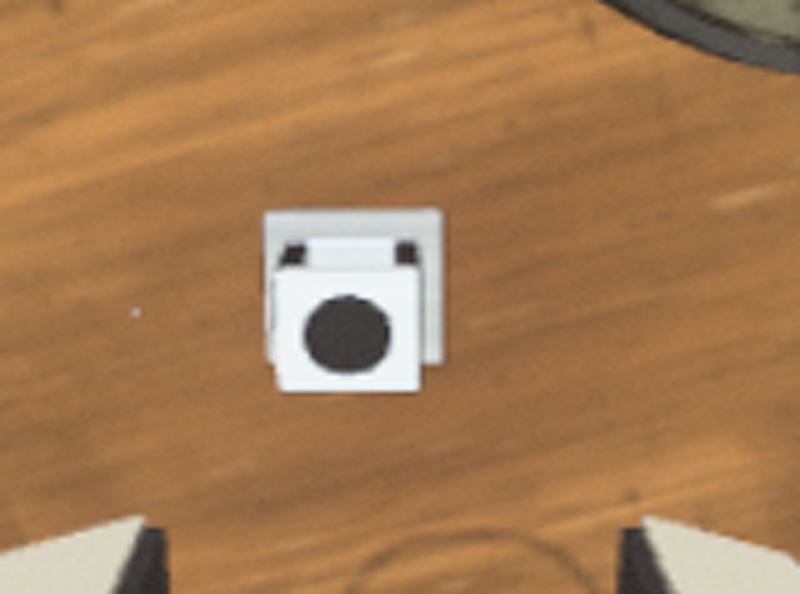

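Run:
```python
from h import *
c=cap("wrist"); P=atzw(c,309.6,185.9,.055); print(P)
f=[atzw(c,240+u/5,110+v/4.4,.006) for u,v in((265,213),(443,210),(443,362))]; print(np.round(f,4),"foot centre",(f[0]+f[2])/2)
plan([P[0],P[1],.037])
```

```text
[ 0.44953141 -0.2120053   0.055     ]
[[ 0.4257 -0.2251  0.006 ]
 [ 0.4366 -0.1874  0.006 ]
 [ 0.4744 -0.1987  0.006 ]] foot centre [ 0.45006173 -0.21189815  0.006     ]
t 12.55 tcp [ 0.454  -0.2047  0.202 ] hy 72.94 F [ 0.3 -0.2 -0.2] gap 0.0503 n 5
[[0.04, -0.17, 3.3, 0.0, 0.0, 0.0], [0.04, -0.17, 3.3, 0.0, 0.0, 0.0], [0.04, -0.17, 3.3, 0.0, 0.0, 0.0], [0.04, -0.17, 3.3, 0.0, 0.0, 0.0], [0.04, -0.17, 3.3, 0.0, 0.0, 0.0]]
```

Request:
jog_arm:
  motion:
    - [0, -0.2, 3.3, 0, 0, 0]
    - [0, -0.2, 3.3, 0, 0, 0]
    - [0.1, -0.2, 3.3, 0, 0, 0]
    - [0.1, -0.1, 3.3, 0, 0, 0]
    - [0, 0, 1.5, 0, 0, 0]
    - [0, 0, 0, 0, 0, 0]
    - [0, 0, 0, 0, 0, 0]
    - [0, 0, 0, 0, 0, 0]

```text
t: 13.22
tcp_pos: [0.4514, -0.2111, 0.0566]
ee_rot: [0.464, 3.105, 0.0]
force: [-0.7, -0.1, 0.4]
finger_gap: 0.0504
```

Run:
```python
from h import *
plan([.4498,-.2120,.036],72.5)
c=cap("wrist");cv2.imwrite("pics/w11.png",c["img"])
```

```text
t 13.22 tcp [ 0.4514 -0.2111  0.0566] hy 73.0 F [-0.7 -0.1  0.4] gap 0.0504 n 1
[[0.13, -0.13, 2.06, 0.02, 0.12, 0.5]]
```

View pics/w11.png

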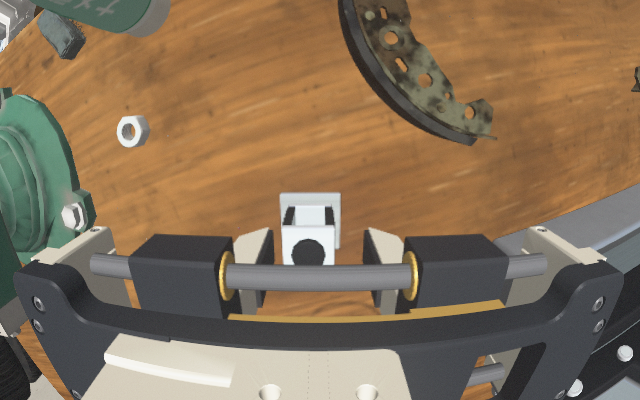

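Request:
jog_arm:
  motion:
    - [0.1, -0.2, 2.1, 0, 0, 0.4]
    - [0, 0, 0, 0, 0, 0]
    - [0, 0, 0, 0, 0, 0]

```text
t: 13.52
tcp_pos: [0.4484, -0.2133, 0.0351]
ee_rot: [-0.478, -3.105, -0.0]
force: [0.1, -0.3, 0.0]
finger_gap: 0.0503
```

Request:
jog_arm:
  motion:
    - [0, 0, 0, 0, 0, 0]
    - [0, 0, 0, 0, 0, 0]
    - [0, 0, 0, 0, 0, 0]
    - [0, 0, 0, 0, 0, 0]
    - [0, 0, 0, 0, 0, 0]
  claw: 0

```text
t: 13.93
tcp_pos: [0.4488, -0.2138, 0.035]
ee_rot: [0.478, 3.104, -0.0]
force: [-0.2, 0.2, 5.8]
finger_gap: 0.0276
```

Request:
jog_arm:
  motion:
    - [0, 0, -2.0, 0, 0, 0]
    - [0, 0, -4.0, 0, 0, 0]
    - [0, 0, -4.0, 0, 0, 0]
    - [0, 0, -4.0, 0, 0, 0]
    - [0, 0, -4.0, 0, 0, 0]
    - [0, 0, 0, 0, 0, 0]
    - [0, 0, 0, 0, 0, 0]

```text
t: 14.52
tcp_pos: [0.45, -0.2141, 0.217]
ee_rot: [0.477, 3.099, -0.002]
force: [0.9, -0.0, -2.1]
finger_gap: 0.0279
```

Run:
```python
from h import *
plan(ph(0,.064,.2),87)
c=cap("wrist");cv2.imwrite("pics/w12.png",c["img"])
```

```text
t 14.52 tcp [ 0.45   -0.2141  0.217 ] hy 72.49 F [ 0.9 -0.  -2.1] gap 0.0279 n 9
[[-0.48, 3.53, 0.19, -0.01, 0.04, -1.61], [-0.58, 3.51, 0.19, -0.01, 0.04, -1.61], [-0.68, 3.5, 0.19, -0.01, 0.04, -1.61], [-0.78, 3.48, 0.19, -0.01, 0.04, -1.61], [-0.88, 3.45, 0.19, -0.01, 0.04, -1.61], [-0.97, 3.43, 0.19, -0.01, 0.04, -1.61], [-1.07, 3.4, 0.19, -0.01, 0.04, -1.61], [-1.17, 3.37, 0.19, -0.01, 0.04, -1.61]]
[[-1.26, 3.33, 0.19, -0.01, 0.04, -1.61]]
```

View pics/w12.png

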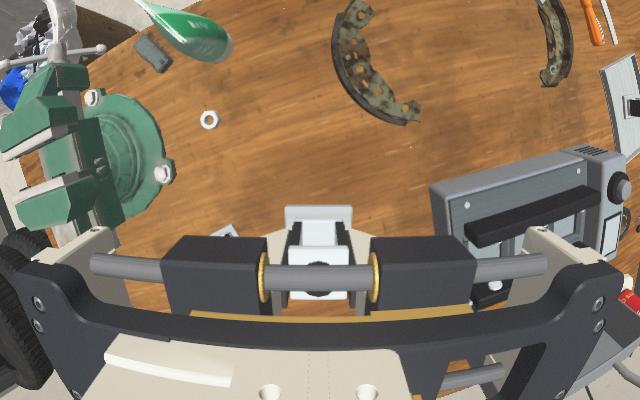

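Request:
jog_arm:
  motion:
    - [-0.5, 3.5, 0.2, 0, 0, -1.6]
    - [-0.6, 3.5, 0.2, 0, 0, -1.6]
    - [-0.7, 3.5, 0.2, 0, 0, -1.6]
    - [-0.8, 3.5, 0.2, 0, 0, -1.6]
    - [-0.9, 3.5, 0.2, 0, 0, -1.6]
    - [-1.0, 3.4, 0.2, 0, 0, -1.6]
    - [-1.1, 3.4, 0.2, 0, 0, -1.6]
    - [-1.2, 3.4, 0.2, 0, 0, -1.6]

```text
t: 15.23
tcp_pos: [0.5709, 0.0456, 0.1954]
ee_rot: [-0.127, -3.134, 0.001]
force: [0.2, 0.0, -1.1]
finger_gap: 0.0277
```

Request:
jog_arm:
  motion:
    - [-1.3, 3.3, 0, 0, 0, -1.6]
    - [0, 0, 0, 0, 0, 0]
    - [0, 0, 0, 0, 0, 0]
    - [0, 0, 0, 0, 0, 0]
    - [0, 0, 0, 0, 0, 0]

```text
t: 15.65
tcp_pos: [0.5866, 0.0739, 0.1967]
ee_rot: [-0.089, -3.137, 0.002]
force: [0.0, -0.7, 0.0]
finger_gap: 0.0283
```

```bash
sed -i 's/O=np.array(.*\]); YAW/O=np.array([0.5849,0.0123]); YAW/' h.py
python3 - <<'E'
from h import *
plan(ph(0,.064,.125),87)
c=cap("wrist");cv2.imwrite("pics/w13.png",c["img"])
E
```

```text
t 15.65 tcp [0.5866 0.0739 0.1967] hy 86.76 F [ 0.  -0.7  0. ] gap 0.0283 n 2
[[-0.09, 0.13, 3.58, -0.05, -0.09, -0.12], [-0.08, 0.12, 3.58, -0.05, -0.09, -0.12]]
```

View pics/w13.png

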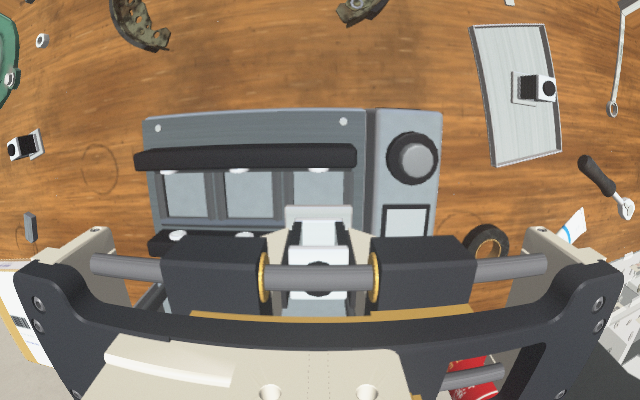

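Request:
jog_arm:
  motion:
    - [-0.1, 0.1, 3.5, 0, 0, 0]
    - [-0.1, 0.1, 3.5, 0, 0, 0]
    - [0, 0, 0, 0, 0, 0]
    - [0, 0, 0, 0, 0, 0]
    - [0, 0, 0, 0, 0, 0]

```text
t: 16.12
tcp_pos: [0.5906, 0.077, 0.1297]
ee_rot: [0.087, 3.139, -0.0]
force: [-0.2, -0.1, -0.6]
finger_gap: 0.028
```

Run:
```python
from h import *
plan(ph(0,.064,.101),87)
```

```text
t 16.12 tcp [0.5906 0.077  0.1297] hy 86.81 F [-0.2 -0.1 -0.6] gap 0.028 n 1
[[0.24, -0.09, 2.87, 0.0, 0.06, -0.19]]
```

Request:
jog_arm:
  motion:
    - [0.2, -0.1, 0, 0, 0, 0]
    - [0, 0, 1.0, 0, 0, 0]
    - [0, 0, 1.0, 0, 0, 0]
    - [0, 0, 0.4, 0, 0, 0]
    - [0, 0, 0, 0, 0, 0]
    - [0, 0, 0, 0, 0, 0]

```text
t: 16.62
tcp_pos: [0.5874, 0.0763, 0.1037]
ee_rot: [-0.086, -3.139, 0.001]
force: [-0.4, -0.9, -2.2]
finger_gap: 0.0279
```

Run:
```python
from h import *
plan(ph(0,.064,.101),87)
c=cap("wrist");cv2.imwrite("pics/w14.png",c["img"])
plan(ph(0,.064,.101),87)
```

```text
t 16.62 tcp [0.5874 0.0763 0.1037] hy 86.87 F [-0.4 -0.9 -2.2] gap 0.0279 n 1
[[-0.09, 0.0, 0.27, -0.05, -0.08, -0.13]]
t 16.67 tcp [0.5874 0.0763 0.1038] hy 86.87 F [ 0.  -2.3 -2. ] gap 0.0281 n 1
[[-0.09, 0.0, 0.28, -0.05, -0.08, -0.13]]
```

View pics/w14.png

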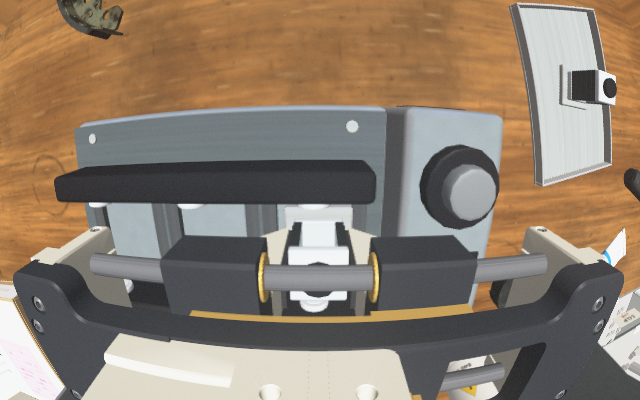

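Request:
jog_arm:
  motion:
    - [0, 0, 0.2, 0, 0, 0]
    - [0, 0, 0.2, 0, 0, 0]
    - [0, 0, 0, 0, 0, 0]
    - [0, 0, 0, 0, 0, 0]

```text
t: 17.0
tcp_pos: [0.5882, 0.0763, 0.1011]
ee_rot: [0.086, 3.14, -0.001]
force: [-1.9, -3.2, 5.8]
finger_gap: 0.028
```

Request:
jog_arm:
  motion:
    - [0, 0, 0, 0, 0, 0]
    - [0, 0, 0, 0, 0, 0]
    - [0, 0, 0, 0, 0, 0]
    - [0, 0, -3.0, 0, 0, 0]
    - [0, 0, -4.0, 0, 0, 0]
    - [0, 0, -4.0, 0, 0, 0]
    - [0, -4.0, 0, 0, 0, 0]
    - [0, -4.0, 0, 0, 0, 0]
  claw: 0.5

```text
t: 17.67
tcp_pos: [0.5863, 0.0006, 0.214]
ee_rot: [0.073, 3.133, 0.004]
force: [0.3, -0.9, -0.9]
finger_gap: 0.0461
```

Run:
```python
from h import *
c=cap("wrist");cv2.imwrite("pics/w15.png",c["img"])
c=cap("top");cv2.imwrite("pics/t15.png",cv2.resize(c["img"][130:270,170:470],None,fx=2.6,fy=2.6))
for r in silhouettes("top","waiting_1"): print(r["score"],r["extent"])
plan([.5035,-.351,.2],99.7)
```

```text
0.69 [425.6, 190.0, 440.0, 204.4]
t 17.82 tcp [ 0.5835 -0.0077  0.2106] hy 86.48 F [ 0.5  0.3 -0.6] gap 0.0457 n 9
[[0.65, -3.86, 0.13, -0.01, 0.0, -1.47], [0.75, -3.84, 0.12, -0.01, 0.0, -1.47], [0.85, -3.82, 0.12, -0.01, 0.0, -1.47], [0.95, -3.8, 0.12, -0.01, 0.0, -1.47], [1.05, -3.77, 0.12, -0.01, 0.0, -1.47], [1.14, -3.75, 0.12, -0.01, 0.0, -1.47], [1.24, -3.72, 0.12, -0.01, 0.0, -1.47], [1.33, -3.68, 0.12, -0.01, 0.0, -1.47]]
[[1.43, -3.65, 0.12, -0.01, 0.0, -1.47]]
```

View pics/w15.png

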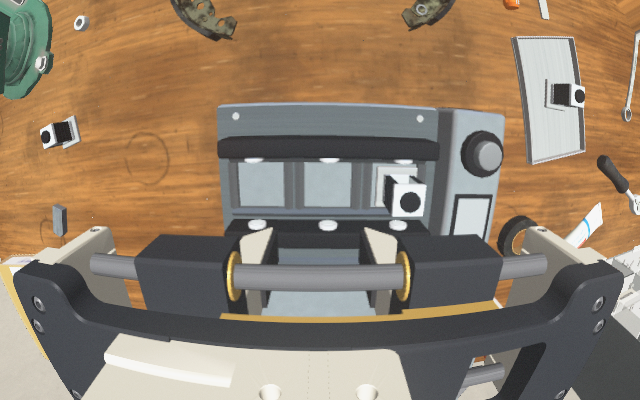

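View pics/t15.png

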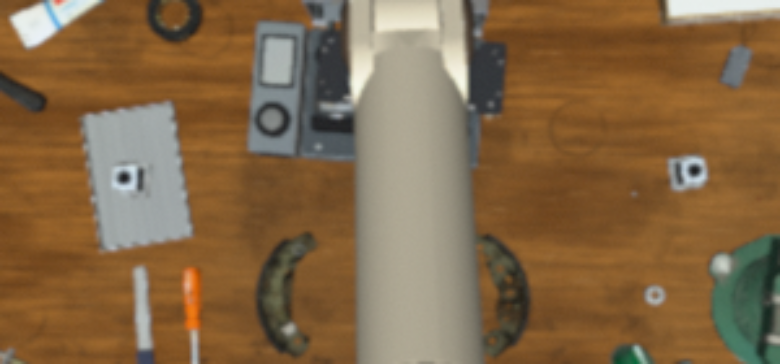

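Cell A sits in lane 1 (stopper near pixel 410,202), measured cell upright in the tray. Now cell B.

Request:
jog_arm:
  motion:
    - [0.6, -3.9, 0, 0, 0, -1.5]
    - [0.7, -3.8, 0, 0, 0, -1.5]
    - [0.8, -3.8, 0.1, 0, 0, -1.5]
    - [0.9, -3.8, 0.1, 0, 0, -1.5]
    - [1.0, -3.8, 0.1, 0, 0, -1.5]
    - [1.1, -3.7, 0.1, 0, 0, -1.5]
    - [1.2, -3.7, 0.1, 0, 0, -1.5]
    - [1.3, -3.7, 0.1, 0, 0, -1.5]

```text
t: 18.48
tcp_pos: [0.5191, -0.3081, 0.204]
ee_rot: [-0.249, 3.131, 0.002]
force: [-0.0, 0.5, 0.3]
finger_gap: 0.0458
```

Request:
jog_arm:
  motion:
    - [1.4, -3.6, 0.1, 0, 0, -1.4]
    - [0, 0, 0, 0, 0, 0]
    - [0, 0, 0, 0, 0, 0]
    - [0, 0, 0, 0, 0, 0]
    - [0, 0, 0, 0, 0, 0]
  claw: 0.55

```text
t: 18.9
tcp_pos: [0.5118, -0.3432, 0.203]
ee_rot: [-0.286, 3.128, 0.003]
force: [0.1, 0.3, -0.2]
finger_gap: 0.0505
```

Run:
```python
from h import *
plan([.5035,-.351,.12],99.7)
c=cap("wrist");cv2.imwrite("pics/w16.png",c["img"])
cv2.imwrite("pics/w16z.png",cv2.resize(c["img"][110:245,240:400],None,fx=5,fy=4.4,interpolation=cv2.INTER_CUBIC))
```

```text
t 18.9 tcp [ 0.5118 -0.3432  0.203 ] hy 100.46 F [ 0.1  0.3 -0.2] gap 0.0505 n 3
[[0.32, -0.21, 2.76, 0.03, 0.01, 0.25], [0.32, -0.21, 2.76, 0.03, 0.01, 0.25], [0.32, -0.21, 2.77, 0.03, 0.01, 0.25]]
```

View pics/w16z.png

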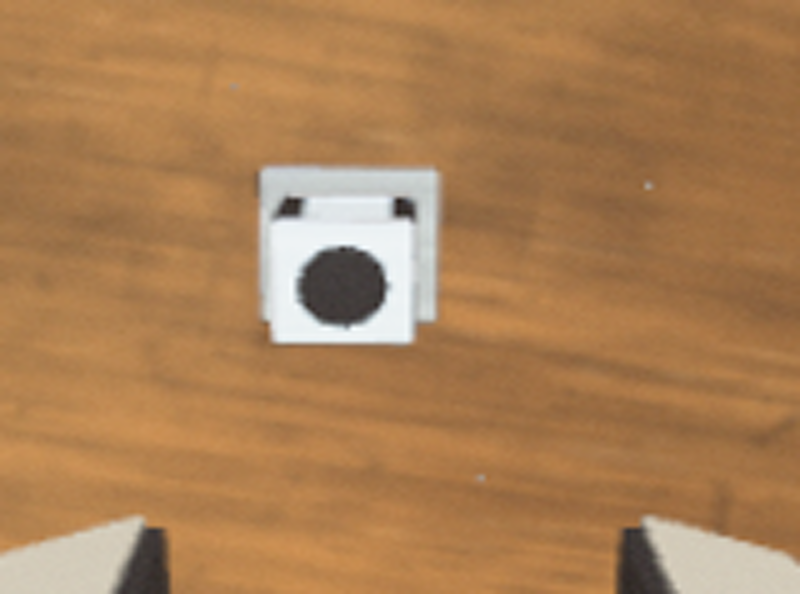

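Run:
```python
from h import *
c=cap("wrist"); P=atzw(c,240+342/5,110+286/4.4,.055); print(P)
f=[atzw(c,240+u/5,110+v/4.4,.006) for u,v in((260,168),(440,170),(436,320))]; print(np.round(f,4),"foot centre",(f[0]+f[2])/2, np.rad2deg(np.arctan2(*(f[1]-f[0])[[1,0]])))
C=((f[0]+f[2])/2+P)/2
plan([C[0],C[1],.036],99.9,maxs=3.5)
```

```text
[ 0.50168765 -0.35323017  0.055     ]
[[ 0.4859 -0.3758  0.006 ]
 [ 0.4793 -0.3369  0.006 ]
 [ 0.5173 -0.3304  0.006 ]] foot centre [ 0.50163799 -0.35314609  0.006     ] 99.63958261131671
t 19.0 tcp [ 0.5117 -0.3435  0.2033] hy 100.48 F [ 0.3 -0.5  0.3] gap 0.0504 n 5
[[0.23, -0.16, 3.35, 0.01, 0.01, 0.12], [0.23, -0.16, 3.35, 0.01, 0.01, 0.12], [0.23, -0.16, 3.35, 0.01, 0.01, 0.12], [0.23, -0.16, 3.35, 0.01, 0.01, 0.12], [0.23, -0.16, 3.35, 0.01, 0.01, 0.12]]
```

Request:
jog_arm:
  motion:
    - [0.3, -0.2, 3.3, 0, 0, 0.5]
    - [0.3, -0.2, 3.3, 0, 0, 0.3]
    - [0.3, -0.2, 3.3, 0, 0, 0]
    - [0.2, -0.2, 3.3, 0, 0, 0]
    - [0, 0, 1.5, 0, 0, 0]
    - [0, 0, 0, 0, 0, 0]
    - [0, 0, 0, 0, 0, 0]
    - [0, 0, 0, 0, 0, 0]

```text
t: 19.67
tcp_pos: [0.5027, -0.3554, 0.0578]
ee_rot: [-0.262, 3.129, -0.002]
force: [0.3, -0.3, 0.1]
finger_gap: 0.0506
```

Run:
```python
from h import *
plan([.5016,-.3532,.0355],99.6)
```

```text
t 19.67 tcp [ 0.5027 -0.3554  0.0578] hy 99.57 F [ 0.3 -0.3  0.1] gap 0.0506 n 1
[[0.07, 0.24, 2.23, -0.07, 0.11, -0.03]]
```

Request:
jog_arm:
  motion:
    - [0, 0.2, 2.2, 0, 0, 0]
    - [0, 0, 0, 0, 0, 0]
    - [0, 0, 0, 0, 0, 0]

```text
t: 19.92
tcp_pos: [0.501, -0.3533, 0.0353]
ee_rot: [-0.261, 3.131, 0.0]
force: [0.5, 0.5, 0.3]
finger_gap: 0.0507
```

Request:
jog_arm:
  motion:
    - [0, 0, 0, 0, 0, 0]
    - [0, 0, 0, 0, 0, 0]
    - [0, 0, 0, 0, 0, 0]
    - [0, 0, 0, 0, 0, 0]
    - [0, 0, 0, 0, 0, 0]
  claw: 0

```text
t: 20.33
tcp_pos: [0.5012, -0.3541, 0.0352]
ee_rot: [-0.259, 3.13, -0.001]
force: [-1.1, 0.8, 3.7]
finger_gap: 0.0282
```

Request:
jog_arm:
  motion:
    - [0, 0, -2.0, 0, 0, 0]
    - [0, 0, -4.0, 0, 0, 0]
    - [0, 0, -4.0, 0, 0, 0]
    - [0, 0, -4.0, 0, 0, 0]
    - [0, 0, -4.0, 0, 0, 0]
    - [0, 0, 0, 0, 0, 0]
    - [0, 0, 0, 0, 0, 0]

```text
t: 20.92
tcp_pos: [0.5023, -0.3548, 0.2176]
ee_rot: [-0.259, 3.126, -0.006]
force: [0.3, 0.0, -1.3]
finger_gap: 0.0282
```

Run:
```python
from h import *
plan(ph(0,-.064,.2),87)
c=cap("wrist");cv2.imwrite("pics/w17.png",c["img"])
```

```text
t 20.92 tcp [ 0.5023 -0.3548  0.2176] hy 99.48 F [ 0.3  0.  -1.3] gap 0.0282 n 8
[[-1.6, 3.58, 0.21, -0.03, 0.04, 1.56], [-1.5, 3.62, 0.21, -0.03, 0.04, 1.56], [-1.4, 3.66, 0.21, -0.03, 0.04, 1.56], [-1.3, 3.69, 0.21, -0.03, 0.04, 1.56], [-1.2, 3.73, 0.22, -0.03, 0.04, 1.56], [-1.1, 3.76, 0.22, -0.03, 0.04, 1.56], [-1.0, 3.79, 0.22, -0.03, 0.04, 1.56], [-0.9, 3.81, 0.22, -0.03, 0.04, 1.56]]
```

View pics/w17.png

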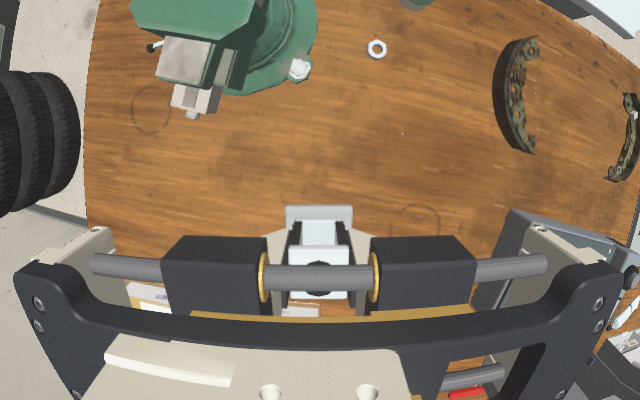

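Held the same way (foot edge at row 206). To lane 3.

Request:
jog_arm:
  motion:
    - [-1.6, 3.6, 0.2, 0, 0, 1.6]
    - [-1.5, 3.6, 0.2, 0, 0, 1.6]
    - [-1.4, 3.7, 0.2, 0, 0, 1.6]
    - [-1.3, 3.7, 0.2, 0, 0, 1.6]
    - [-1.2, 3.7, 0.2, 0, 0, 1.6]
    - [-1.1, 3.8, 0.2, 0, 0, 1.6]
    - [-1.0, 3.8, 0.2, 0, 0, 1.5]
    - [-0.9, 3.8, 0, 0, 0, 1.5]

```text
t: 21.63
tcp_pos: [0.5784, -0.0479, 0.1972]
ee_rot: [-0.087, -3.135, -0.0]
force: [0.6, -0.5, -1.3]
finger_gap: 0.0277
```

Request:
jog_arm:
  motion:
    - [0, 0, 0, 0, 0, 0]
    - [0, 0, 0, 0, 0, 0]
    - [0, 0, 0, 0, 0, 0]
    - [0, 0, 0, 0, 0, 0]

```text
t: 21.97
tcp_pos: [0.5791, -0.0518, 0.1988]
ee_rot: [-0.089, -3.137, 0.001]
force: [0.1, 0.1, -1.5]
finger_gap: 0.0281
```

Run:
```python
from h import *
plan(ph(0,-.064,.127),87)
```

```text
t 21.97 tcp [ 0.5791 -0.0518  0.1988] hy 86.77 F [ 0.1  0.1 -1.5] gap 0.0281 n 2
[[-0.13, 0.02, 3.59, -0.03, -0.09, -0.12], [-0.12, 0.02, 3.59, -0.03, -0.09, -0.12]]
```

Request:
jog_arm:
  motion:
    - [-0.1, 0, 3.5, 0, 0, 0]
    - [-0.1, 0, 3.5, 0, 0, 0]
    - [0, 0, 0, 0, 0, 0]
    - [0, 0, 0, 0, 0, 0]
    - [0, 0, 0, 0, 0, 0]

```text
t: 22.38
tcp_pos: [0.5828, -0.0514, 0.1314]
ee_rot: [0.088, 3.14, -0.001]
force: [0.4, -0.0, -0.8]
finger_gap: 0.0281
```

Run:
```python
from h import *
plan(ph(0,-.064,.101),87)
```

```text
t 22.38 tcp [ 0.5828 -0.0514  0.1314] hy 86.78 F [ 0.4 -0.  -0.8] gap 0.0281 n 1
[[0.13, -0.03, 3.04, -0.02, 0.03, -0.22]]
```

Request:
jog_arm:
  motion:
    - [0.1, 0, 0.2, 0, 0, 0]
    - [0, 0, 1.0, 0, 0, 0]
    - [0, 0, 1.0, 0, 0, 0]
    - [0, 0, 0.4, 0, 0, 0]
    - [0, 0, 0.2, 0, 0, 0]
    - [0, 0, 0.2, 0, 0, 0]
    - [0, 0, 0, 0, 0, 0]
    - [0, 0, 0, 0, 0, 0]

```text
t: 23.05
tcp_pos: [0.5816, -0.0515, 0.1004]
ee_rot: [0.087, 3.14, -0.002]
force: [0.5, -4.5, 0.9]
finger_gap: 0.0279
```

Request:
jog_arm:
  motion:
    - [0, 0, 0, 0, 0, 0]
    - [0, 0, 0, 0, 0, 0]
    - [0, 0, 0, 0, 0, 0]
    - [0, 0, -3.0, 0, 0, 0]
    - [0, 0, -4.0, 0, 0, 0]
    - [0, 0, -4.0, 0, 0, 0]
    - [3.0, 2.0, -3.0, 0, 0, 0]
    - [3.0, 2.0, -3.0, 0, 0, 0]
  claw: 0.5

```text
t: 23.72
tcp_pos: [0.5306, -0.0114, 0.2655]
ee_rot: [0.088, 3.138, 0.001]
force: [0.4, 0.5, 0.8]
finger_gap: 0.0456
```

Request:
jog_arm:
  motion:
    - [2.0, 2.0, -3.0, 0, 0, 0]
    - [0, 0, -3.0, 0, 0, 0]
    - [0, 0, 0, 0, 0, 0]
    - [0, 0, 0, 0, 0, 0]
    - [0, 0, 0, 0, 0, 0]

```text
t: 24.13
tcp_pos: [0.511, 0.0097, 0.3233]
ee_rot: [-0.084, -3.14, -0.0]
force: [0.3, 0.4, -0.2]
finger_gap: 0.0459
```

Run:
```python
from h import *
plan(ph(-.09,.02,.33),87)
c=cap("wrist");cv2.imwrite("pics/w18.png",c["img"])
cv2.imwrite("pics/w18z.png",cv2.resize(c["img"][120:245,225:445],None,fx=3.6,fy=3.6,interpolation=cv2.INTER_CUBIC))
c=cap("scene");cv2.imwrite("pics/s18.png",c["img"])
```

```text
t 24.13 tcp [0.511  0.0097 0.3233] hy 86.92 F [ 0.3  0.4 -0.2] gap 0.0459 n 1
[[1.64, 2.64, -0.67, 0.01, -0.02, -0.08]]
```

View pics/w18.png

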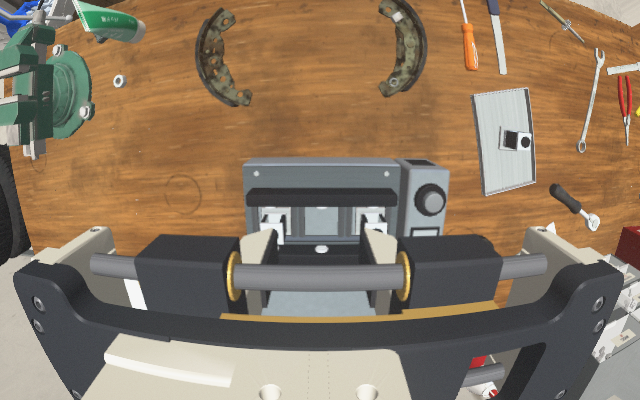

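View pics/s18.png

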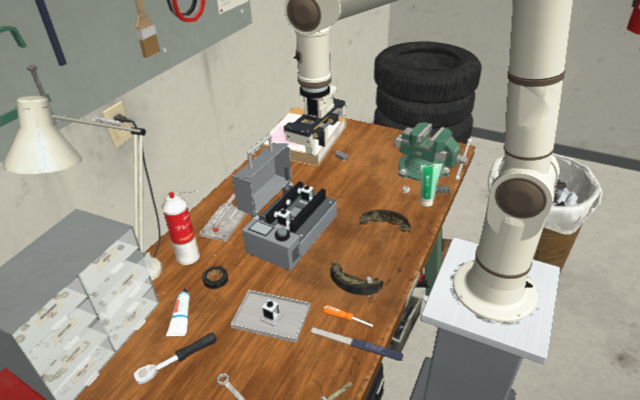

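Request:
jog_arm:
  motion:
    - [-3.0, 0, -2.0, 0, 0, 0]
    - [-3.0, 0, -2.0, 0, 0, 0]
    - [0, 0, 0, 0, 0, 0]
    - [0, 0, 0, 0, 0, 0]

```text
t: 24.57
tcp_pos: [0.5723, 0.0058, 0.3625]
ee_rot: [-0.087, -3.139, -0.0]
force: [-0.2, 1.0, 0.1]
finger_gap: 0.0459
```

Run:
```python
from h import *
c=cap("wrist")
cv2.imwrite("pics/w19z.png",cv2.resize(c["img"][120:245,225:445],None,fx=3.6,fy=3.6,interpolation=cv2.INTER_CUBIC))
W=None
for y in (.064,-.064):
    u,v=projw(c,ph(0,y,.122)); print("pred stopper",u,v, "crop",(u-225)*3.6,(v-120)*3.6)
s=cap("scene")
cv2.imwrite("pics/s19z.png",cv2.resize(s["img"][130:280,220:350],None,fx=5,fy=4,interpolation=cv2.INTER_CUBIC))
W=cloud(s)
for y in (.064,-.064):
    P=ph(0,y); m=(np.hypot(W[...,0]-P[0],W[...,1]-P[1])<.010)&(W[...,2]>.09); print(m.sum(), np.nanpercentile(W[...,2][m],[50,90,98]))
```

```text
pred stopper 373.0239931818938 178.60269244805303 crop 532.8863754548177 210.96969281299093
pred stopper 272.59499282567225 178.74227366469052 crop 171.3419741724201 211.47218519288586
46 [0.12284998 0.45362247 0.45454116]
17 [0.12091346 0.12302581 0.12433567]
```

View pics/w19z.png

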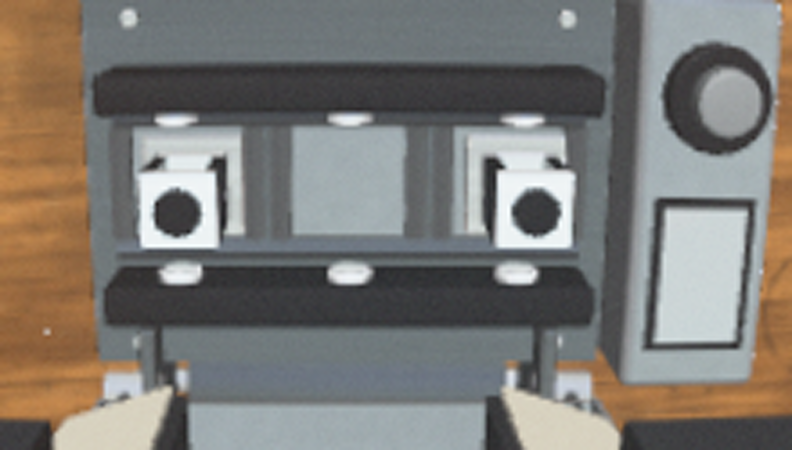

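View pics/s19z.png

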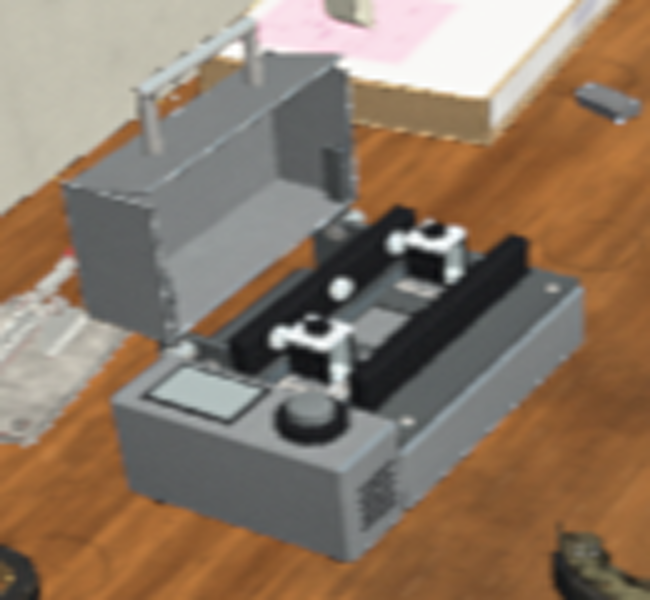

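Run:
```python
from h import *
plan(ph(.111,0.01,.37),-3)
```

```text
t 24.67 tcp [0.5701 0.006  0.3617] hy 86.87 F [0.4 0.7 0.1] gap 0.0458 n 13
[[-0.96, 0.13, -0.07, -0.01, -0.01, 6.91], [-0.94, 0.25, -0.07, -0.01, -0.01, 6.91], [-0.9, 0.36, -0.07, -0.01, -0.01, 6.91], [-0.85, 0.47, -0.07, -0.01, -0.01, 6.91], [-0.79, 0.57, -0.07, -0.01, -0.01, 6.91], [-0.72, 0.66, -0.07, -0.01, -0.01, 6.91], [-0.63, 0.74, -0.07, -0.01, -0.01, 6.91], [-0.54, 0.81, -0.07, -0.01, -0.01, 6.91]]
[[-0.44, 0.87, -0.07, -0.01, -0.01, 6.91], [-0.33, 0.92, -0.07, -0.01, -0.01, 6.91], [-0.22, 0.95, -0.06, -0.01, -0.01, 6.91], [-0.1, 0.97, -0.06, -0.01, -0.01, 6.91], [0.01, 0.97, -0.06, -0.01, -0.01, 6.91]]
```

Request:
jog_arm:
  motion:
    - [-1.0, 0.1, -0.1, 0, 0, 6.9]
    - [-0.9, 0.3, -0.1, 0, 0, 6.9]
    - [-0.9, 0.4, -0.1, 0, 0, 6.9]
    - [-0.9, 0.5, -0.1, 0, 0, 6.9]
    - [-0.8, 0.6, -0.1, 0, 0, 6.9]
    - [-0.7, 0.7, -0.1, 0, 0, 6.9]
    - [-0.6, 0.7, -0.1, 0, 0, 6.9]
    - [-0.5, 0.8, -0.1, 0, 0, 6.9]
  claw: 0.42

```text
t: 25.33
tcp_pos: [0.6479, 0.0143, 0.3702]
ee_rot: [-1.538, -2.737, 0.002]
force: [0.3, -0.8, 0.2]
finger_gap: 0.0387
```

Request:
jog_arm:
  motion:
    - [-0.4, 0.9, 0, 0, 0, 6.9]
    - [-0.3, 0.9, 0, 0, 0, 6.9]
    - [-0.2, 0.9, 0, 0, 0, 6.9]
    - [-0.1, 1.0, 0, 0, 0, 6.9]
    - [0, 1.0, 0, 0, 0, 6.9]
    - [0, 0, 0, 0, 0, 0]
    - [0, 0, 0, 0, 0, 0]
    - [0, 0, 0, 0, 0, 0]

```text
t: 26.0
tcp_pos: [0.6962, 0.0191, 0.3708]
ee_rot: [-2.271, -2.169, 0.002]
force: [-0.6, -0.7, 1.0]
finger_gap: 0.0387
```

Run:
```python
from h import *
plan(ph(.111,0.01,.282),-3)
c=cap("wrist"); cv2.imwrite("pics/w20.png",c["img"])
print(np.round(projw(c,ph(.111,.05,.276)),1),np.round(projw(c,ph(.111,-.05,.276)),1))
c=cap("scene"); cv2.imwrite("pics/s20.png",cv2.resize(c["img"][80:260,180:380],None,fx=4,fy=3.3))
```

```text
t 26.0 tcp [0.6962 0.0191 0.3708] hy -2.64 F [-0.6 -0.7  1. ] gap 0.0387 n 3
[[-0.09, 0.01, 2.96, -0.04, 0.0, 0.12], [-0.09, 0.01, 2.96, -0.04, 0.0, 0.12], [-0.09, 0.01, 2.96, -0.04, 0.0, 0.12]]
[319.2 158.7] [318.2 273.1]
```

View pics/w20.png

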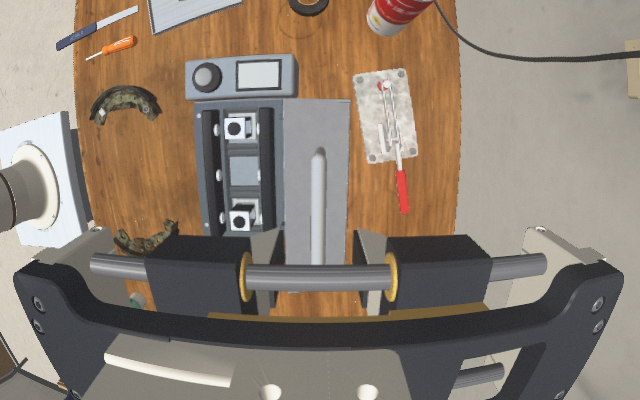

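View pics/s20.png

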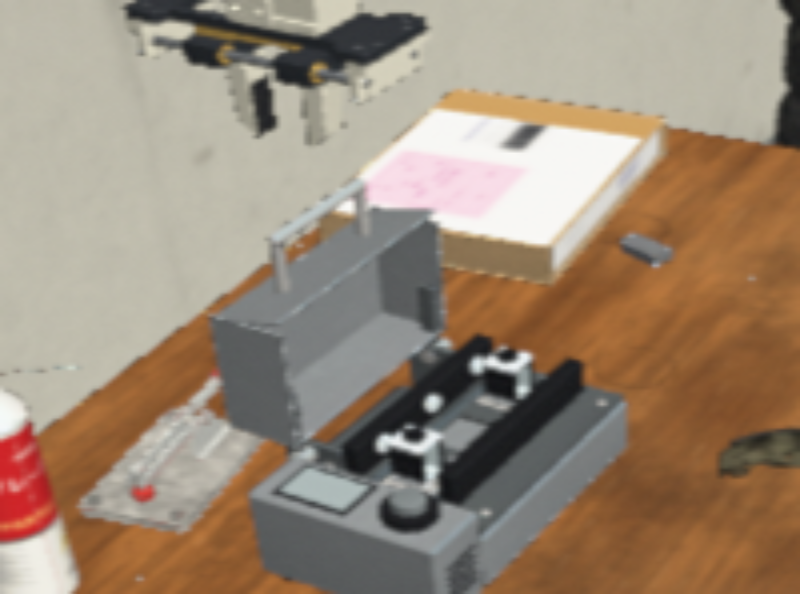

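Request:
jog_arm:
  motion:
    - [0, 0, 3.0, 0, 0, 0]
    - [0, 0, 3.0, 0, 0, 0]
    - [0, 0, 2.7, 0, 0, 0]
    - [0, 0, 0, 0, 0, 0]
    - [0, 0, 0, 0, 0, 0]

```text
t: 26.52
tcp_pos: [0.6959, 0.0191, 0.2835]
ee_rot: [-2.273, -2.165, 0.004]
force: [0.1, -0.6, 0.2]
finger_gap: 0.0386
```

Request:
jog_arm:
  motion:
    - [0, 0, 0, 0, 0, 0]
    - [0, 0, 0, 0, 0, 0]
    - [0, 0, 0, 0, 0, 0]
    - [0, 0, 0, 0, 0, 0]
  claw: 0

```text
t: 26.85
tcp_pos: [0.6981, 0.0192, 0.2866]
ee_rot: [2.274, 2.165, 0.004]
force: [0.7, 0.5, -0.4]
finger_gap: 0.0164
```

Run:
```python
from h import *
s=get_state(); print(s["tcp_pos"],s["force"],s["finger_gap"])
a=np.arctan2(30,195); r=19.73
th=np.linspace(1.55,-0.0,17)
x=-r*np.cos(a+th); z=r*np.sin(a+th)
print([[0,round(float(u),1),round(float(-w),1)] for u,w in zip(np.diff(x),np.diff(z))], x[-1]-x[0],z[-1]-z[0])
```

```text
[0.698108   0.01921679 0.2865676 ] [ 0.74097122  0.45137776 -0.44523438] 0.01641338692700822
[[0, -1.9, -0.2], [0, -1.9, 0.0], [0, -1.9, 0.2], [0, -1.9, 0.4], [0, -1.8, 0.6], [0, -1.8, 0.7], [0, -1.7, 0.9], [0, -1.6, 1.1], [0, -1.5, 1.2], [0, -1.3, 1.4], [0, -1.2, 1.5], [0, -1.1, 1.6], [0, -0.9, 1.7], [0, -0.7, 1.8], [0, -0.6, 1.8], [0, -0.4, 1.9]] -22.094502043501 -16.558654945432902
```

Request:
jog_arm:
  motion:
    - [0, 0, 0.4, 0, 0, 0]
    - [0, 0, 0, 0, 0, 0]
    - [0, -1.9, -0.2, 0, 0, 0]
    - [0, -1.9, 0, 0, 0, 0]
    - [0, -1.9, 0.2, 0, 0, 0]
    - [0, -1.9, 0.4, 0, 0, 0]
    - [0, -1.8, 0.6, 0, 0, 0]
    - [0, -1.8, 0.7, 0, 0, 0]

```text
t: 27.52
tcp_pos: [0.5868, 0.0254, 0.2658]
ee_rot: [2.272, 2.164, 0.009]
force: [3.5, 1.0, 0.4]
finger_gap: 0.0113
```

Request:
jog_arm:
  motion:
    - [0, -1.7, 0.9, 0, 0, 0]
    - [0, -1.6, 1.1, 0, 0, 0]
    - [0, -1.5, 1.2, 0, 0, 0]
    - [0, -1.3, 1.4, 0, 0, 0]
    - [0, -1.2, 1.5, 0, 0, 0]
    - [0, 0, 0, 0, 0, 0]

```text
t: 28.02
tcp_pos: [0.5103, 0.0295, 0.201]
ee_rot: [-2.272, -2.166, 0.001]
force: [0.9, 2.4, -1.5]
finger_gap: 0.0114
```

Request:
jog_arm:
  motion:
    - [0, -1.1, 1.6, 0, 0, 0]
    - [0, -0.9, 1.7, 0, 0, 0]
    - [0, -0.7, 1.8, 0, 0, 0]
    - [0, -0.6, 1.8, 0, 0, 0]
    - [0, -0.3, 1.5, 0, 0, 0]
    - [0, 0, 0, 0, 0, 0]
    - [0, 0, 0, 0, 0, 0]

```text
t: 28.6
tcp_pos: [0.4764, 0.0311, 0.1187]
ee_rot: [-2.273, -2.166, 0.001]
force: [-2.0, 4.5, -1.2]
finger_gap: 0.0117
```

Run:
```python
from h import *
plan(ph(-.11,0.01,.115),-3)
c=cap("scene"); cv2.imwrite("pics/s21.png",c["img"])
```

```text
t 28.6 tcp [0.4764 0.0311 0.1187] hy -2.76 F [-2.   4.5 -1.2] gap 0.0117 n 1
[[-0.31, -0.06, 0.37, -0.12, -0.04, 0.24]]
```

View pics/s21.png

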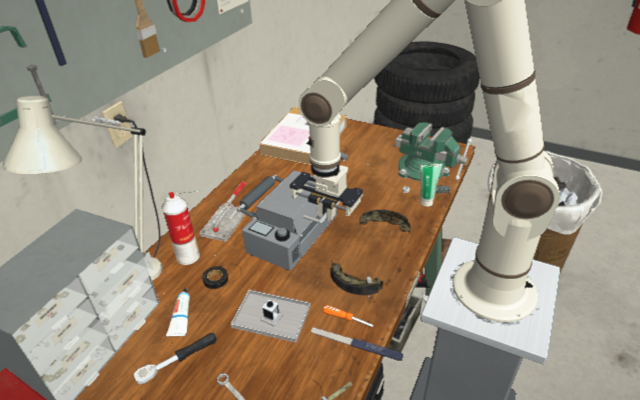

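Nearly shut. Release; it falls shut the rest, and lift straight up.

Request:
jog_arm:
  motion:
    - [0, 0, 0, 0, 0, 0]
    - [0, 0, 0, 0, 0, 0]
    - [0, 0, 0, 0, 0, 0]
    - [0, 0, -3.0, 0, 0, 0]
    - [0, 0, -4.0, 0, 0, 0]
    - [0, 0, -4.0, 0, 0, 0]
    - [0, 0, 0, 0, 0, 0]
  claw: 0.4

```text
t: 29.23
tcp_pos: [0.482, 0.0297, 0.2369]
ee_rot: [2.271, 2.159, 0.018]
force: [1.6, 0.7, 0.1]
finger_gap: 0.0366
```

Run:
```python
from h import *
c=cap("wrist"); cv2.imwrite("pics/w22.png",c["img"])
k=[atzw(c,*uv,.105) for uv in [(409,33)]]
s=get_state(); print(s["tcp_pos"],s["force"])
```

```text
[0.48054576 0.02968316 0.23395566] [-0.91143181 -1.48642115 -0.07950777]
```

View pics/w22.png

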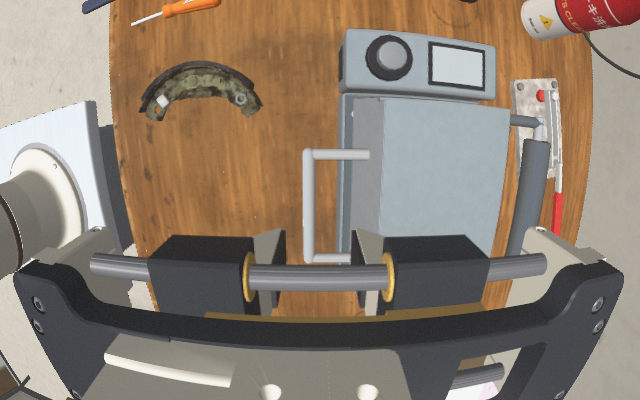

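Run:
```python
from h import *
c=cap("wrist")
print("bar pred",np.round(projw(c,ph(-.11,.05,.11)),1),np.round(projw(c,ph(-.11,-.05,.11)),1))
W=np.load("/tmp/W.npy"); v,u=175,274
print(np.round(W[v-2:v+4,u-2:u+4,2],3))
for z in (.104,.108,.112):
    P=atzw(c,392,51,z); print(z,P,ph_inv(P))
P=atz(cap("top"),274.7,175.7,.108);print(P,ph_inv(P))
t=cap("top"); W2=cloud(t); m=(abs(W2[...,0]-.60)<.04)&(abs(W2[...,1]-.0)<.06)
print("hood z", np.nanmedian(W2[...,2][m]))
for yy in np.arange(-.04,.06,.02):
    m=(abs(W2[...,0]-.475)<.012)&(abs(W2[...,1]-yy)<.006)&(W2[...,2]<.16)&(W2[...,2]>.08); print(yy,m.sum(),np.nanmax(W2[...,2][m]) if m.any() else None)
plan(ph(-.036,.1385,.17),-3)
cv2.imwrite("pics/t22.png",cv2.resize(t["img"][130:270,170:470],None,fx=2.6,fy=2.6))
```

```text
bar pred [311.2 152.6] [311.6 257.3]
[[0.116 0.126 0.12  0.119 0.118 0.118]
 [0.121 0.117 0.121 0.12  0.117 0.119]
 [0.12  0.117 0.117 0.121 0.125 0.122]
 [0.121 0.123 0.124 0.116 0.117 0.121]
 [0.123 0.124 0.121 0.119 0.12  0.123]
 [0.121 0.118 0.126 0.12  0.116 0.11 ]]
0.104 [0.55295272 0.15588246 0.104     ] [-0.03941802  0.14171369]
0.108 [0.55191479 0.15513356 0.108     ] [-0.04041534  0.1409115 ]
0.112 [0.55087685 0.15438466 0.112     ] [-0.04141265  0.1401093 ]
[0.54843116 0.14804593 0.108     ] [-0.04352326  0.13365126]
hood z 0.13743077485081728
-0.04 8 0.11887200779437249
-0.02 4 0.1160817680803663
0.0 0 None
0.019999999999999997 0 None
0.04 0 None
t 29.43 tcp [0.4763 0.0296 0.2286] hy -2.85 F [-0.7  0.9  0.2] gap 0.0364 n 4
[[3.17, 1.84, 1.47, 0.0, 0.0, 0.04], [3.17, 1.84, 1.47, 0.0, 0.0, 0.04], [3.17, 1.84, 1.47, 0.0, 0.0, 0.04], [3.17, 1.83, 1.47, 0.0, 0.0, 0.04]]
```

View pics/t22.png

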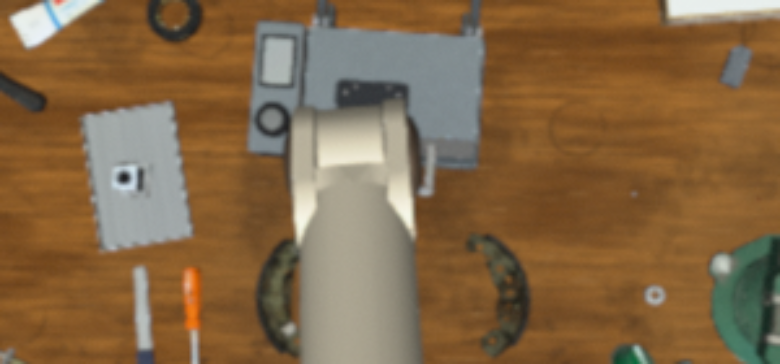

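Run:
```python
from h import *
t=cap("top"); W=cloud(t)
P=ph(-.042,.1365); d=np.hypot(W[...,0]-P[0],W[...,1]-P[1])
for a,b in((0,.006),(.006,.011),(.014,.018),(.018,.022),(.024,.03)):
    m=(d>=a)&(d<b); print(a,b,m.sum(),np.round(np.nanpercentile(W[...,2][m],[10,50,90]),4))
m=(d<.03)&(W[...,2]>.114); print("key centre",np.nanmean(W[m],0),ph_inv(np.nanmean(W[m],0)),m.sum())
P=atz(t,274.7,175.7,.12); print(ph_inv(P))
w=cap("wrist"); P=atzw(w,392,51,.12); print(ph_inv(P)); cv2.imwrite("pics/w23.png",cv2.resize(w["img"][20:110,330:450],None,fx=5,fy=5))
```

```text
0 0.006 11 [0.1168 0.121  0.1266]
0.006 0.011 29 [0.1167 0.1219 0.1264]
0.014 0.018 42 [0.1062 0.1107 0.1161]
0.018 0.022 51 [0.101 0.108 0.115]
0.024 0.03 81 [0.0945 0.0987 0.1038]
key centre [0.54881479 0.14853795 0.12018551] [-0.0431659   0.13416269] 72
[-0.04455332  0.13222748]
[-0.05121696  0.13662895]
```

View pics/w23.png

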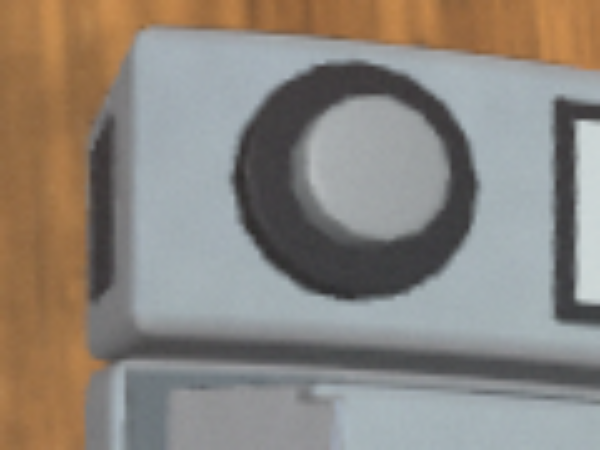

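Run:
```python
from h import *
w=cap("wrist"); P=atzw(w,405,53.6,.12); print(P,ph_inv(P))
plan(ph(-.041,.1355,.17),-3)
```

```text
[0.55133301 0.14953416 0.12      ] [-0.04070327  0.13528933]
t 29.58 tcp [0.4757 0.0297 0.2275] hy -2.83 F [ 0.1  0.  -0.7] gap 0.0368 n 4
[[3.09, 1.74, 1.43, -0.04, 0.01, 0.04], [3.09, 1.73, 1.43, -0.04, 0.01, 0.04], [3.09, 1.73, 1.43, -0.04, 0.01, 0.04], [3.09, 1.73, 1.44, -0.04, 0.01, 0.04]]
```

Request:
jog_arm:
  motion:
    - [3.1, 1.7, 1.0, 0, 0, 0]
    - [3.1, 1.7, 1.0, 0, 0, 0]
    - [3.1, 1.7, 1.5, 0, 0, 0]
    - [3.1, 1.7, 1.5, 0, 0, 0]
    - [0, 0, 0, 0, 0, 0]
    - [0, 0, 0, 0, 0, 0]
    - [0, 0, 0, 0, 0, 0]
  claw: 0

```text
t: 30.17
tcp_pos: [0.5496, 0.1497, 0.1773]
ee_rot: [-2.275, -2.166, 0.005]
force: [-1.1, 0.3, 0.8]
finger_gap: 0.0003
```

Run:
```python
from h import *
plan(ph(-.041,.1355,.142),-3)
w=cap("wrist"); cv2.imwrite("pics/w24.png",w["img"])
```

```text
t 30.17 tcp [0.5496 0.1497 0.1773] hy -2.81 F [-1.1  0.3  0.8] gap 0.0003 n 1
[[0.02, 0.15, 3.53, -0.16, 0.1, 0.19]]
```

View pics/w24.png

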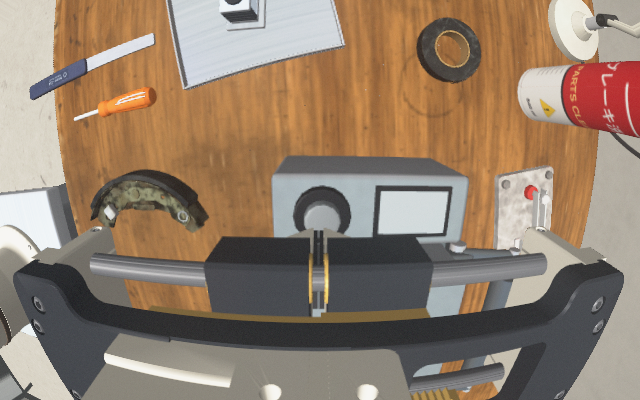

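Request:
jog_arm:
  motion:
    - [0, 0.1, 2.0, 0, 0, 0]
    - [0, 0, 1.5, 0, 0, 0]
    - [0, 0, 0, 0, 0, 0]
    - [0, 0, 0, 0, 0, 0]
    - [0, 0, 0.3, 0, 0, 0]
    - [0, 0, 0.3, 0, 0, 0]
    - [0, 0, 0, 0, 0, 0]
    - [0, 0, 0, 0, 0, 0]

```text
t: 30.88
tcp_pos: [0.5523, 0.1503, 0.1385]
ee_rot: [2.275, 2.165, 0.002]
force: [1.1, -0.8, 2.4]
finger_gap: 0.0003
```

Request:
jog_arm:
  motion:
    - [0, 0, 0.3, 0, 0, 0]
    - [0, 0, 0.2, 0, 0, 0]
    - [0, 0, 0, 0, 0, 0]
    - [0, 0, 0, 0, 0, 0]

```text
t: 31.22
tcp_pos: [0.5525, 0.1504, 0.1333]
ee_rot: [2.275, 2.165, 0.002]
force: [1.5, -2.6, 6.3]
finger_gap: 0.0004
```

Request:
jog_arm:
  motion:
    - [0, 0, 0.2, 0, 0, 0]
    - [0, 0, 0, 0, 0, 0]
    - [0, 0, 0, 0, 0, 0]
    - [0, 0, 0, 0, 0, 0]

```text
t: 31.55
tcp_pos: [0.5525, 0.1504, 0.1331]
ee_rot: [2.275, 2.165, 0.003]
force: [-5.1, -2.9, 19.0]
finger_gap: 0.0004
```

Request:
jog_arm:
  motion:
    - [0, 0, -2.0, 0, 0, 0]
    - [0, 0, -4.0, 0, 0, 0]
    - [0, 0, -4.0, 0, 0, 0]
    - [0, -3.0, -3.0, 0, 0, 0]
    - [0, -4.0, -2.0, 0, 0, 0]
    - [0, -4.0, 0, 0, 0, 0]
    - [0, -4.0, 0, 0, 0, 0]
    - [0, -3.0, 0, 0, 0, 0]

```text
t: 32.22
tcp_pos: [0.3716, 0.1593, 0.2784]
ee_rot: [-2.273, -2.167, 0.002]
force: [-0.7, 0.3, -0.6]
finger_gap: 0.0003
```

Request:
jog_arm:
  motion:
    - [0, 0, 0, 0, 0, 0]
    - [0, 0, 0, 0, 0, 0]
    - [0, 0, 0, 0, 0, 0]
    - [0, 0, 0, 0, 0, 0]

```text
t: 32.55
tcp_pos: [0.3761, 0.1592, 0.2788]
ee_rot: [2.276, 2.165, 0.001]
force: [0.7, -0.4, 0.0]
finger_gap: 0.0006
```

Run:
```python
from h import *
t=cap("top"); W2=cloud(t); W=np.load("/tmp/W.npy")
for n,X in(("start",W),("now",W2)):
    for x0 in (.55,.58,.61,.64):
        P=[x0,0]; m=(abs(X[...,0]-x0)<.012)&(abs(X[...,1]-.03)<.05); print(n,x0,m.sum(),np.nanmedian(X[...,2][m]))
    m=(abs(X[...,0]-.475)<.015)&(abs(X[...,1]-.0168)<.03)&(X[...,2]>.08)&(X[...,2]<.16); print("bar",m.sum(),np.nanmedian(X[m],0) if m.any() else None)
    d=np.hypot(X[...,0]-.5495,X[...,1]-.149); print("key",np.nanmedian(X[...,2][d<.009]))
cv2.imwrite("pics/t30.png",cv2.resize(t["img"][110:270,170:470],None,fx=2.6,fy=2.6))
s=get_state(); print(s["t"],s["tcp_pos"],s["force"])
c=cap("scene"); cv2.imwrite("pics/s30.png",c["img"])
```

```text
start 0.55 272 0.13739608899587635
start 0.58 272 0.137429150057091
start 0.61 271 0.13731428386403347
start 0.64 248 0.1374308944523065
bar 77 [0.47269056 0.01844131 0.11387229]
key 0.1203918728837558
now 0.55 274 0.13736790825744227
now 0.58 270 0.1372035571397153
now 0.61 272 0.1370411298274131
now 0.64 250 0.13726555137278562
bar 79 [0.47259686 0.01848228 0.11428801]
key 0.12030696186679414
32.6 [0.37609282 0.15917196 0.27866595] [-1.20031113 -0.39998428 -0.1582151 ]
```

View pics/t30.png

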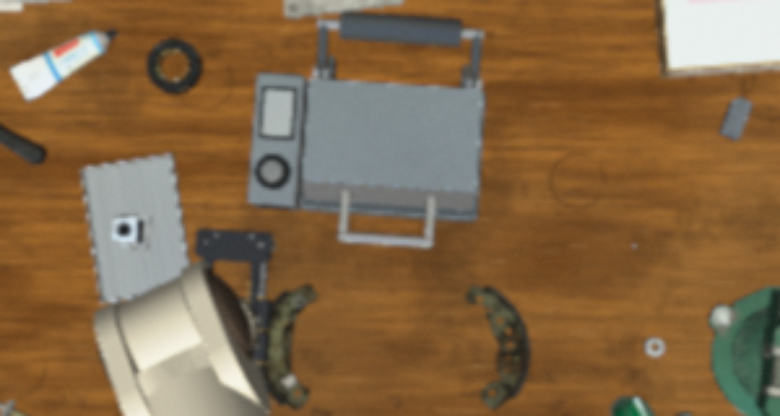

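View pics/s30.png

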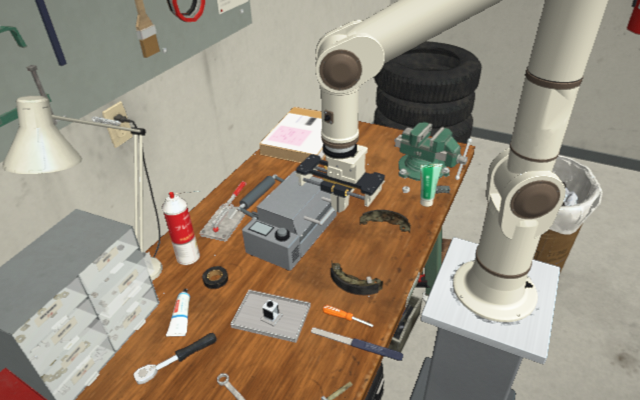

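```bash
python3 -c "
from rig import manip; print(manip.finish_job())"
```

```text
the job is handed in; nothing more can be done
None
```

I changed the batch and handed the job in at about 33 s. The hand-in reports no verdict.

- **Hood opened:** I swung the hood up by its bar. It stayed open on its own while I worked.
- **Measured cell:** There was only one, in lane 2. It now stands upright in the tray.
- **Waiting cells:** There were only two, and the right side of the bench is now empty. They sit in lanes 1 and 3, with their clear faces toward the emitter and receiver. I gripped them by the black sides and aligned them to the photometer.
- **Closing and start key:** I pulled the hood shut and pressed the key until it bottomed out, at about 19 N. Then I moved the arm clear.

**Last checks:**
- The tops of the two cells in the lanes measured about 122 mm, which is what a fully seated cell should read. Their positions in the wrist picture were within about 2 mm of prediction. I took both readings with the hood still open.
- With the hood shut, the hood top and bar heights match the starting picture to within 0.5 mm.
- The key is back up at 120 mm.
- In the last pictures the measured cell is upright. The tape, screwdriver and oil stone looked unmoved; I judged that by eye and did not measure them.

**One disagreement:** The camera views differed on the photometer's position by up to about 3 mm. I settled it using the gripper position when it held the lane 2 cell.

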